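# Fetch the parts basket out of the rinse tank with the hook rod

### The arm

A 6-joint arm with a two-finger parallel gripper is mounted at the origin on the work surface. World frame = base frame: x ahead of the robot, y to its left, z up, the work surface at z = 0. Lengths are in m, angles in rad, forces in N, time in s.
With the tool pointing down it reaches from about 0.325 to 0.9 m from the base axis. Payload 6.1 kg.
Tool frame: the origin (TCP) lies between the finger pads; the fingertips stand 25 mm ahead of it and the grasp point (between the pads) lies 6 mm ahead of it (arm.tips_ahead is the distance from the TCP to the fingertips, in m); x points along the fingers, z is the direction in which the jaws open and shut, and the axes are right-handed (so a half turn about x gives the same grasp; the last joint's range is limited). The gripper opens to 85 mm and grips with 20 to 120 N. Pads are 22 mm wide; open, the fingers measure 114 mm over their backs; the gripper's body (76 mm by 85 mm) begins 54 mm behind the grasp point. The pads swing forward as they close: fully open they stand 13 mm farther back than shut.
Start: joints at [1.053, 0.22, 1.526, -0, 1.395, -0.126], TCP at [0.239, 0.578, 0.256] pointing down, gripper open.
Joint ranges: [-2.98, 2.98], [-0.91, 2.08], [0.09, 2.57], [-1.24, 4.39], [0.2, 2.65], [-2.68, 2.68]. Speed limits (rad/s): [2.57, 2.57, 3.01, 3.14, 3.14, 3.14].

### API

Orientations are given as [roll, pitch, yaw] about the fixed x, y, z axes, in that order (R = Rz(yaw) Ry(pitch) Rx(roll)).
In Python, from bench import arm, optics, workorder gives the robot as it stands.
- The arm moves only by the shell command python3 -m crank 'ROWS' [OPENING] [FORCE]. ROWS is JSON, one flat list of numbers, 4 for each row, row after row: the shift along the tool's x, y, z in m, then the turn about the tool's x in degrees. A call has 1 to 10 rows; each row is the pose to reach, as a shift and turn from the pose measured when the call began, along the tool's axes at that moment; what a row does not reach only later rows make up. A row lasts 1/10 s, in which the tool goes at most 50 mm and 8.59 degrees, less where a joint would pass 70% of its speed; a pose out of reach is approached as far as the arm can. A call with a gripper value outside its range is refused whole. OPENING is the closure, from 0 (fully open) to 1 (shut), set as the call begins (- or left out, the last holds). The fingers move at their own pace and stop on an object; FORCE is the grip in N (left out, the last holds). Time passes only in rows, so rows that repeat a pose let the fingers close. It gives the time, the measured TCP pose, the force and the opening at its end, in the units of the state.
- arm.get_obs(): the state, without advancing time (a new reading comes with each control period).
- optics.capture(name): name is "scene" or "top"; returns the picture (480x640x3 uint8, blue, green, red); there is no depth.
- optics.calibration(name): a dict with "K" (3x3 intrinsics, pixels), "dist_coeffs" ([k1, k2, p1, p2, k3] as OpenCV has them; the pictures are not rectified), "R" (3x3) and "t" (3): a world point X has camera coordinates R X + t. Camera axes: x right, y down, z forward; pixel columns grow to the right and rows downward; lengths in m; the calibration is good to about 2 mm. A picture is of the moment at which its call begins. calibration takes no time and is no camera call.
- workorder.job_done(): hands the job in, once; it reports no verdict.
The state is a dict: "time_s": time; "joints": joint angles; "qvel": joint speeds; "joint_torque": joint torques, N m; "tool_pos": TCP position; "tcp_rot": TCP orientation; "wrist_force": force on the tool from outside, world axes, zero at the start; "torque": the same for the moment, N m; "opening": finger opening in m.
Only numpy, scipy, OpenCV 4.12 (cv2) and the standard library are available. Lean on these libraries where they do the work, as an engineer would, in place of code of your own. Each camera call takes 0.05 s, during which the arm holds its last target.

### The job

Take the hook rod from its fork stand and use it to fish the parts basket out of the deep rinse tank by its swinging wire bail, without touching the basket with the fingers or dropping it. Set the basket down upright and square inside the white drain nest, then hang the hook rod back in its fork stand and leave everything else where it is.

Things in the scene. Friction and masses are not known exactly. Their poses are not given: they have to be found in the camera images.
- tank: Stainless rinse tank, fixed, open at the top, 140 mm high, inside 90 mm (its x) by 120 mm (its y), walls 3 mm, floor 3 mm; a 12 mm rim round the mouth. Origin: centre of its underside on the table, z up. Two dark ledges run along the two inner x walls (from 34 to 45 mm either side of the middle), tops 43 mm above the table: the basket hangs on them by its rim lips.
- basket_center (a point): Centre of the loose steel parts basket (brass parts fixed inside; 0.2 to 0.5 kg), 17.5 mm above its underside. Body 60 x 60 mm, 35 mm high; rim lips reach 38 mm from the centre in x. z up; axes as the tank's at the start (yaw within 0.06 rad). Lifted by its bail, see bail_pivot.
- bail_pivot (a point): Middle of the basket's top, on the bail's pivot line (basket x). The free-swinging bail (5 mm wire) has a 48 mm top bar along x, 50 mm from the pivot line. It always flops to the +y or -y side onto a stop 0.65 rad from upright: bar middle 30 mm to that side, 40 mm up. Which side is not measured and varies: look or feel for it; a hooked basket shows as weight on the tool.
- rod_handle (a point): Centre of the black handle of the hook rod (loose, 0.12 kg, in the fork at the start): a block 18 mm (its x, the width to grip) by 28 mm (its y) by 55 mm (z, up). Below it a round collar 32 mm across, 6 mm thick, underside 33.5 mm below this point, then an 8 mm steel shank down to the foot.
- rod_foot (a point): Lower end of the hook rod, 97.5 mm straight below the handle centre: middle of the foot bar (6 mm thick) along the rod's y, which makes it a double hook. 20 mm to +y and to -y of the shank axis the bar turns up into tips that end 10 mm above the bar's centre line. Axes as the handle's.
- fork: Fixed grey stand that holds the hook rod. Origin: on the table, straight below the rod's seat; z up. A fork plate (6 mm thick, top 85 mm above the table) has an 18 mm wide slot running from the seat to its open end at -x. The rod's collar rests on the plate; the rod hangs with its y roughly along the stand's y.
- fork_seat (a point): The rod's seat on the fork plate, axes as the stand's. Lips 4 mm high cross both prongs 20 to 24 mm on the -x side of it, where the prongs end: raise the rod 8 mm or more, then take it out along -x (40 mm is enough); it goes back the same way. Seated, the foot bar's centre is 21 mm above the table.
- nest: Fixed white square drain nest, inside 74 x 74 mm, floor 4 mm above the table, walls 22 mm high and 4 mm thick, on a thin white plate 130 x 120 mm. Origin: centre of its underside; axes square with its walls. The basket is to stand inside it.
- amber: Bystander: small brown bottle, 54 mm across, 115 mm high, origin at its underside.
- beaker: Bystander: glass beaker, 70 mm across, 85 mm high, origin at its underside.
- spatula_grip (a point): Bystander: spatula 180 mm long lying on the table, this point on its handle.
Mind the look-alikes: they are no part of the job. Of the things like the part that bears rod_handle, leave any that is red; of the rest the larger one is meant.

How it is judged:
On the way, in this order (a step that is already met when the one before it is completed fails the run):
1. the basket hangs from the hook rod, wholly above the tank's mouth (z of basket_center in the frame of tank above 0.155 m and contact force between rod and basket above 1 N), for 0.2 s.
2. the basket stands in the drain nest, free of the hook rod (horizontal distance between basket_center and nest below 0.015 m and height (world z) of basket_center below 0.027 m and contact force between rod and basket below 0.1 N), for 0.2 s.
At the end, for the whole second after the job is handed in: The basket stands upright (within 0.1 rad) and square (within 0.25 rad) on the floor of the drain nest, its centre within 15 mm of the nest's; the hook rod hangs upright (within 0.15 rad) in the fork stand, its collar resting on the fork plate, within 20 mm of its seat (horizontal distance between basket_center and nest below 0.015 m and height (world z) of basket_center below 0.027 m and angle between basket_center's own z axis and vertical below 0.1 rad and (angle between the x axis of basket_center and the x axis of nest, either way round below 0.25 rad or angle between the x axis of basket_center and the y axis of nest, either way round below 0.25 rad) and horizontal distance between each of rod_foot, rod_handle and fork below 0.02 m and height (world z) of rod_foot between 0.017 and 0.028 m and angle between rod_handle's own z axis and vertical below 0.15 rad); the robot touches nothing.
It fails at once if the fingers touch the basket or its bail (contact force between the fingers and basket above 0.5 N).
It fails at once if the basket is dropped (moves faster than 0.7 m/s) (linear speed of basket above 0.7 m/s).
It fails at once if a bystander is moved by more than 30 mm (distance of any of amber, beaker, spatula_grip from where it was at the start of the episode above 0.03 m).
It also fails if it takes over 72 s, if anything falls off the work surface, if the arm or the gripper's body presses on something with over 40 N, if the wrist force passes 120 N, or if a joint passes its speed limit or range.

## Working session

There is one attempt and no reset: what is moved stays moved. The work goes in short steps, Python scripts to look and compute and a shell command to move; the robot and the scene stay as the last step left them, time stands still between calls to the robot, and variables do not carry over. Pictures are saved under pics/ and viewed, and the job is handed in when it is done.

```bash
ls; mkdir -p pics; python3 - <<'E'
from bench import arm, optics, workorder
import cv2
print(arm.get_obs(), arm.tips_ahead)
for n in ("scene","top"):
    cv2.imwrite(f"pics/{n}0.png",optics.capture(n)); c=optics.calibration(n); print(n,c)
E
```

```text
pics
{'time_s': 0.0, 'joints': array([ 1.05291684e+00,  2.21210664e-01,  1.52760695e+00,  3.07232939e-05,
        1.39471390e+00, -1.26083459e-01]), 'qvel': array([ 6.71074853e-04, -9.48994715e-04,  2.97556071e-05,  1.92491486e-03,
        1.33241176e-03, -9.62658558e-05]), 'joint_torque': array([ 1.27945321e-03, -4.96892953e+01, -3.89397454e+01,  7.77584972e-06,
        1.08467677e-02, -2.20045916e-05]), 'tool_pos': array([0.23836312, 0.57715904, 0.25521098]), 'tcp_rot': array([ 2.99991481,  1.56885723, -2.10427561]), 'wrist_force': array([ 0.68003547, -0.11254934,  0.73708594]), 'torque': array([-0.00534516, -0.02715145, -0.03360017]), 'opening': 0.08527438590458293} 0.025
scene {'K': array([[483.60265813,   0.        , 315.93525723],
       [  0.        , 483.60265813, 244.82706136],
       [  0.        ,   0.        ,   1.        ]]), 'dist_coeffs': array([0.00517623, 0.        , 0.        , 0.        , 0.        ]), 'R': array([[ 6.11793679e-01,  7.91017345e-01,  2.32072562e-04],
       [ 5.29239430e-01, -4.09109653e-01, -7.43326925e-01],
       [-5.87889548e-01,  4.54885536e-01, -6.68928269e-01]]), 't': array([-0.29039697, -0.24682572,  1.3679058 ])}
top {'K': array([[442.17506734,   0.        , 322.186702  ],
       [  0.        , 442.17506734, 241.33391796],
       [  0.        ,   0.        ,   1.        ]]), 'dist_coeffs': array([-0.0929903,  0.       ,  0.       ,  0.       ,  0.       ]), 'R': array([[ 0.02785141, -0.99926273,  0.02642541],
       [-0.98218148, -0.03227143, -0.18514343],
       [ 0.18585972, -0.02079804, -0.98235615]]), 't': array([-0.09454521,  0.56626517,  0.95725374])}
```

View pics/scene0.png

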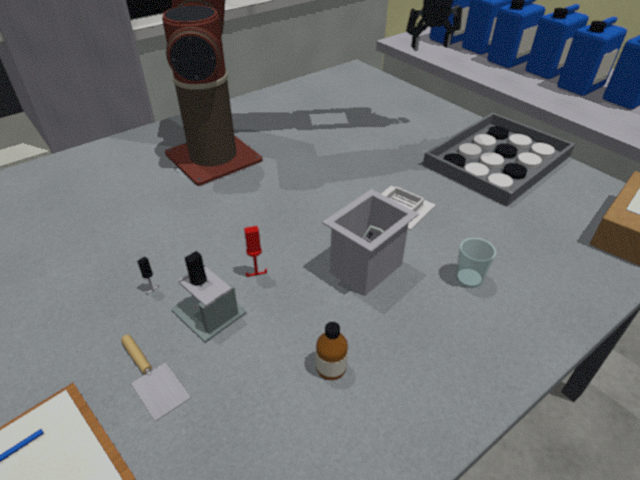

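View pics/top0.png

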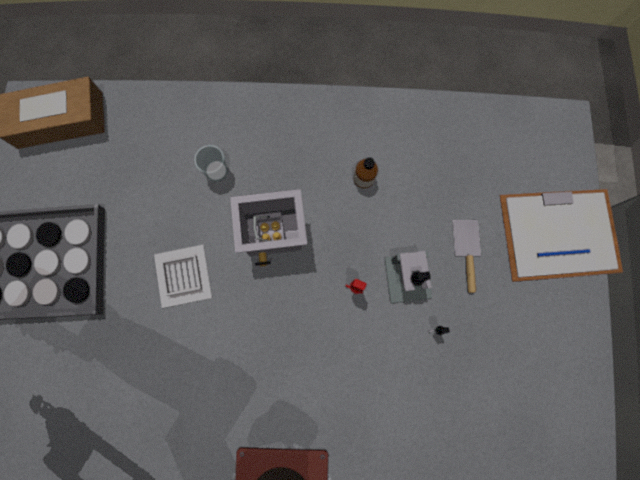

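Candidates for the hook rod: the large black handle in the grey stand, scene (195,268) / top (420,278); the small black rod, scene (146,268) / top (441,330); the red rod, scene (253,240) / top (357,286). By the description the larger non-red one in the fork is meant. I'll check it in crops.

```bash
python3 - <<'E'
import cv2,numpy as np
s=cv2.imread("pics/scene0.png");t=cv2.imread("pics/top0.png")
a=cv2.resize(s[220:345,120:290],None,fx=4,fy=4,interpolation=cv2.INTER_CUBIC)
cv2.imwrite("pics/a.png",a)
b=cv2.resize(t[180:310,140:310],None,fx=4.6,fy=4.6,interpolation=cv2.INTER_CUBIC)
c=cv2.resize(t[235:345,340:470],None,fx=5,fy=5,interpolation=cv2.INTER_CUBIC)
cv2.imwrite("pics/b.png",b);cv2.imwrite("pics/c.png",c)
d=cv2.resize(s[180:300,310:450],None,fx=5,fy=5,interpolation=cv2.INTER_CUBIC)
cv2.imwrite("pics/d.png",d)
E
```

```text
(no output)
```

View pics/a.png

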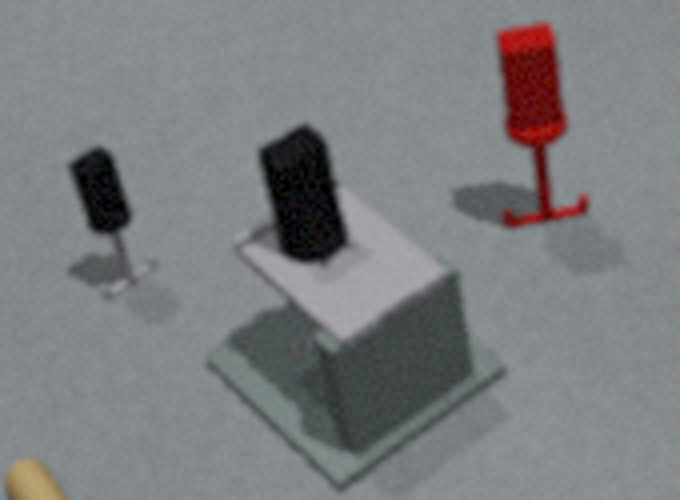

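View pics/b.png

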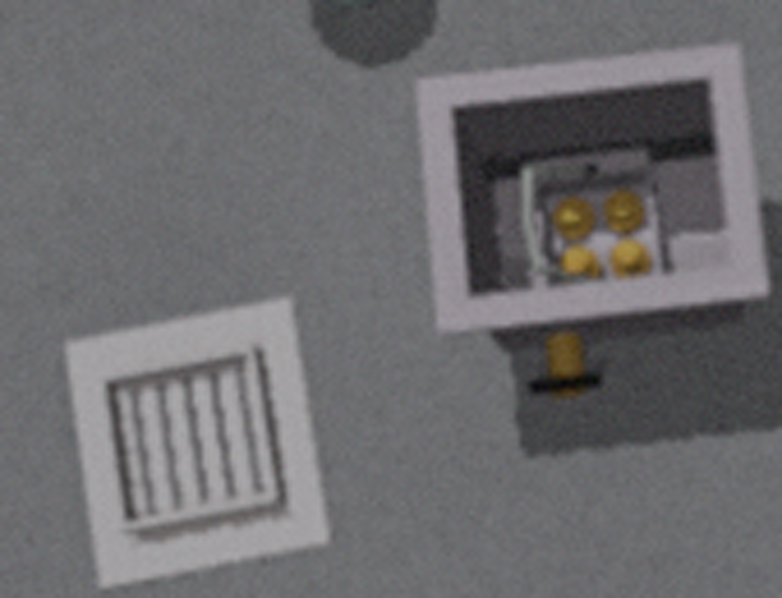

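View pics/c.png

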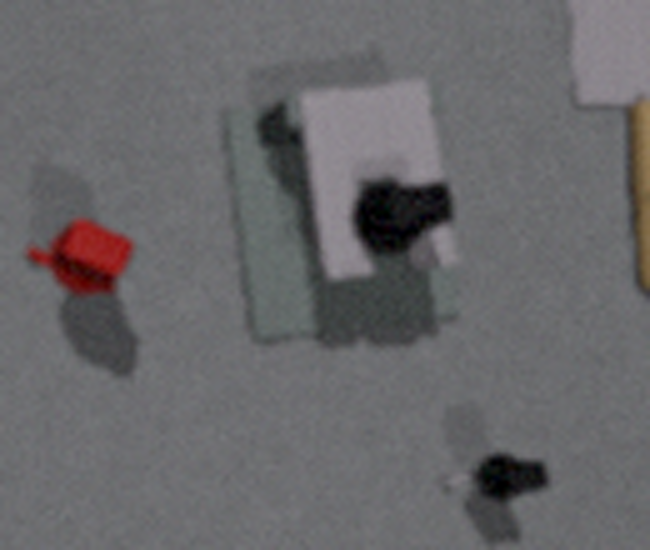

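View pics/d.png

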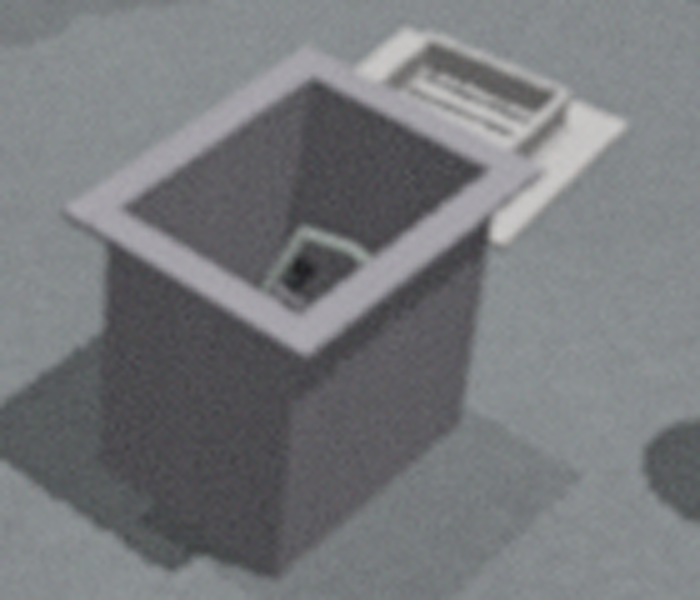

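Crop a confirms it: the large black rod hangs in the grey fork (open end towards the robot, top picture downward). Crop b shows the bail bar as a bright line at crop (528–545, 170–270), so it lies on the left side of the basket, which is world +y. Now I'll measure.

```bash
cat > h.py <<'E'
import cv2,numpy as np
from scipy.spatial.transform import Rotation as Ro
from scipy.optimize import least_squares
from bench import arm, optics
C={n:optics.calibration(n) for n in("scene","top")}
def ray(n,px):
    c=C[n];p=cv2.undistortPoints(np.array([[px]],float),c["K"],c["dist_coeffs"])[0,0]
    R=np.array(c["R"]);o=-R.T@c["t"];d=R.T@np.array([p[0],p[1],1]);return o,d
def plane(n,px,z):
    o,d=ray(n,px);return o+d*(z-o[2])/d[2]
def proj(n,X):
    c=C[n];return cv2.projectPoints(np.array(X,float).reshape(-1,3),cv2.Rodrigues(np.array(c["R"]))[0],np.array(c["t"]),c["K"],c["dist_coeffs"])[0][:,0]
def tri(a,b):
    o1,d1=ray("scene",a);o2,d2=ray("top",b)
    s=np.linalg.lstsq(np.c_[d1,-d2],o2-o1,rcond=None)[0];p,q=o1+s[0]*d1,o2+s[1]*d2
    return (p+q)/2,np.linalg.norm(p-q)
def uncrop(p,off,f): return (np.array(p)+.5)/f-.5+np.array(off)
def to_tool(dw):
    return Ro.from_euler('xyz',arm.get_obs()['tcp_rot']).as_matrix().T@np.array(dw)
def toolR(): return Ro.from_euler('xyz',arm.get_obs()['tcp_rot']).as_matrix()
def fitrect(P,lx,ly):
    # P: 4 points xy order; model (+x+y),( +x-y),(-x-y),(-x+y) -> centre,yaw,resid
    M=np.array([[1,1],[1,-1],[-1,-1],[-1,1]])*[lx/2,ly/2]
    P=np.array(P)[:,:2]
    f=lambda v:(M@np.array([[np.cos(v[2]),np.sin(v[2])],[-np.sin(v[2]),np.cos(v[2])]])+v[:2]-P).ravel()
    r=least_squares(f,[*P.mean(0),0]);return r.x.round(4),r.fun.round(4)
E
python3 - <<'E'
from h import *
B=lambda p:uncrop(p,(140,180),4.6)
Cc=lambda p:uncrop(p,(340,235),5)
D=lambda p:uncrop(p,(310,180),5)
A=lambda p:uncrop(p,(120,220),4)
# image: up=+x, left=+y.  order (+x+y),(+x-y),(-x-y),(-x+y)
for nm,pts,z,lx,ly in [("tank in",[(453,105),(709,80),(722,279),(470,297)],.14,.09,.12),
  ("tank out",[(416,80),(741,43),(768,296),(438,331)],.14,.12,.15)]:
    P=[plane("top",B(p),z) for p in pts];print(nm,fitrect(P,lx,ly),np.linalg.norm(P[0]-P[1]),np.linalg.norm(P[1]-P[2]))
P=[plane("scene",D(p),.14) for p in [(487,167),(270,296),(125,206),(312,80)]];print([p.round(3) for p in P])
P=[plane("top",B(p),.002) for p in [(65,342),(291,297),(330,542),(100,588)]]
for l in((.12,.13),(.13,.12)):print("plate",fitrect(P,*l))
P=[plane("top",B(p),.004) for p in [(108,382),(262,350),(288,495),(128,530)]];print("nest",[p.round(3) for p in P])
P=[plane("top",Cc(p),.085) for p in [(300,92),(428,82),(457,262),(325,279)]];print("forkplate",[p.round(3) for p in P])
P=[plane("scene",A(p),.085) for p in [(455,272),(345,340),(236,240)]];print("forkplate scene",[p.round(3) for p in P])
o,R=arm.get_obs(),toolR();print(R.round(3))
E
```

```text
tank in (array([0.5929, 0.0407, 0.1223]), array([-0.0005,  0.0004, -0.0018, -0.0011,  0.0024, -0.0024, -0.0002,
        0.003 ])) 0.11867040651517147 0.09400178236495889
tank out (array([0.5946, 0.0398, 0.1458]), array([ 0.0009, -0.0006, -0.0002,  0.0007,  0.0001, -0.0001, -0.0007,
       -0.0001])) 0.15140404063193677 0.12019359177559975
[array([0.628, 0.108, 0.14 ]), array([ 0.633, -0.011,  0.14 ]), array([ 0.56, -0.02,  0.14]), array([0.543, 0.093, 0.14 ])]
plate (array([0.4852, 0.2519, 0.232 ]), array([-0.0059,  0.0035, -0.0038, -0.0057,  0.0059, -0.0037,  0.0038,
        0.0059]))
plate (array([0.4852, 0.2519, 0.2319]), array([ 0.0001, -0.0002, -0.0001,  0.0004, -0.0001,  0.    ,  0.0001,
       -0.0002]))
nest [array([0.514, 0.3  , 0.004]), array([0.534, 0.221, 0.004]), array([0.459, 0.201, 0.004]), array([0.438, 0.283, 0.004])]
forkplate [array([ 0.542, -0.249,  0.085]), array([ 0.549, -0.307,  0.085]), array([ 0.469, -0.319,  0.085]), array([ 0.46 , -0.26 ,  0.085])]
forkplate scene [array([ 0.544, -0.244,  0.085]), array([ 0.55 , -0.303,  0.085]), array([ 0.465, -0.314,  0.085])]
[[-0.001 -0.924  0.382]
 [-0.002  0.382  0.924]
 [-1.     0.    -0.002]]
```

```bash
python3 - <<'E'
from h import *
s=cv2.imread("pics/scene0.png");t=cv2.imread("pics/top0.png")
g=lambda i:np.clip(i.astype(float)*2.5,0,255).astype(np.uint8)
a=cv2.resize(g(s[245:300,175:225]),None,fx=8,fy=8,interpolation=cv2.INTER_CUBIC)
b=cv2.resize(g(t[255:300,395:440]),None,fx=8,fy=8,interpolation=cv2.INTER_CUBIC)
cv2.imwrite("pics/e.png",np.hstack([cv2.copyMakeBorder(a,0,0,0,10,0),cv2.copyMakeBorder(b,0,80,0,0,0)]))
# predicted outline: seat & axis
for ctr in [(0.488,-0.286)]:
  for yw in (.14,):
    c,sn=np.cos(yw),np.sin(yw)
    for z in (.146,.091):
      X=[[ctr[0]+c*x-sn*y,ctr[1]+sn*x+c*y,z] for x,y in((.009,.014),(.009,-.014),(-.009,-.014),(-.009,.014),(0,0))]
      print(z,((proj("scene",X)-[175,245]+.5)*8-.5).round(0).tolist(),((proj("top",X)-[395,255]+.5)*8-.5+[410,0]).round(0).tolist())
E
```

```text
0.146 [[219.0, 81.0], [112.0, 144.0], [65.0, 104.0], [171.0, 42.0], [142.0, 92.0]] [[580.0, 133.0], [685.0, 121.0], [695.0, 190.0], [590.0, 202.0], [637.0, 161.0]]
0.091 [[256.0, 255.0], [155.0, 318.0], [109.0, 278.0], [210.0, 216.0], [183.0, 267.0]] [[533.0, 157.0], [632.0, 146.0], [642.0, 211.0], [542.0, 222.0], [587.0, 184.0]]
```

View pics/e.png

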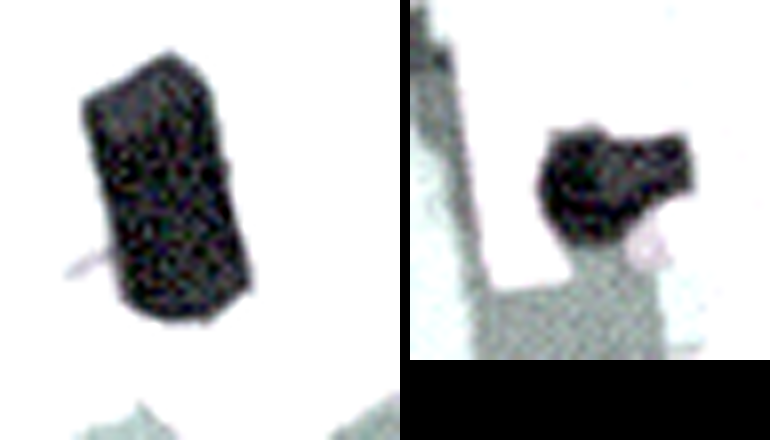

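```bash
python3 -m crank '[0,-0.028,-0.035,3, 0,-0.056,-0.070,6, 0,-0.084,-0.105,9, 0,-0.112,-0.140,12, 0,-0.140,-0.175,15, 0,-0.168,-0.210,18, 0,-0.196,-0.245,21, 0,-0.224,-0.280,24, 0,-0.252,-0.315,27, 0,-0.280,-0.350,30]' 0 60; cat > w.py <<'E'
# usage: w.py x y z tcp-target [yawdeg of tool z]
import sys;from h import *
o=arm.get_obs();R=toolR();v=list(map(float,sys.argv[1:]))
d=R.T@(np.array(v[:3])-o['tool_pos']);yaw=np.degrees(np.arctan2(R[1,2],R[0,2]))
print("tool d",d.round(4),"yaw",yaw.round(2),"turn",(yaw-v[3]).round(2) if len(v)>3 else "","t",o['time_s'],"F",o['wrist_force'].round(2),"xaxis",R[:,0].round(4),"j",o['joints'].round(2))
E
python3 w.py .488 -.286 .2 8
```

```text
time_s: 1.1
tool_pos: [0.3634, 0.1451, 0.2557]
tcp_rot: [-2.643, 1.569, -1.989]
wrist_force: [0.9, 0.5, -0.1]
opening: 0.0856
tool d [ 0.0563 -0.418  -0.1632] yaw 37.45 turn 29.45 t 1.1 F [ 0.91  0.51 -0.07] xaxis [-7.0e-04 -1.5e-03 -1.0e+00] j [ 0.18 -0.38  2.09 -0.    1.43 -0.47]
```

```bash
python3 -m crank '[0,-0.042,-0.016,3, 0,-0.084,-0.033,6, 0,-0.126,-0.049,9, 0,-0.168,-0.065,12, 0.005,-0.210,-0.082,15, 0.015,-0.252,-0.098,18, 0.025,-0.294,-0.114,21, 0.035,-0.336,-0.130,24, 0.045,-0.378,-0.147,27, 0.056,-0.418,-0.163,29.5]' ; python3 -m crank '[0,0,0,0]'; python3 w.py .488 -.286 .132 8
python3 - <<'E'
from h import *
for n in("scene","top"):cv2.imwrite(f"pics/{n}1.png",optics.capture(n))
s=cv2.imread("pics/scene1.png")[180:340,110:310];t=cv2.imread("pics/top1.png")[210:350,340:500]
cv2.imwrite("pics/f.png",np.hstack([cv2.resize(s,(400,320)),cv2.resize(t,(366,320))]))
E
```

```text
time_s: 2.1
tool_pos: [0.4882, -0.2879, 0.1994]
tcp_rot: [-2.335, 1.569, -2.199]
wrist_force: [0.1, 0.6, -0.0]
opening: 0.0853
time_s: 2.2
tool_pos: [0.4875, -0.2917, 0.1965]
tcp_rot: [3.06, 1.567, -3.092]
wrist_force: [0.8, 0.3, -0.0]
opening: 0.0851
tool d [0.0645 0.0056 0.0015] yaw 7.52 turn -0.48 t 2.2 F [ 0.83  0.27 -0.04] xaxis [-3.9e-03 -2.0e-04 -1.0e+00] j [-0.68  0.14  1.74 -0.    1.27 -0.81]
```

View pics/f.png

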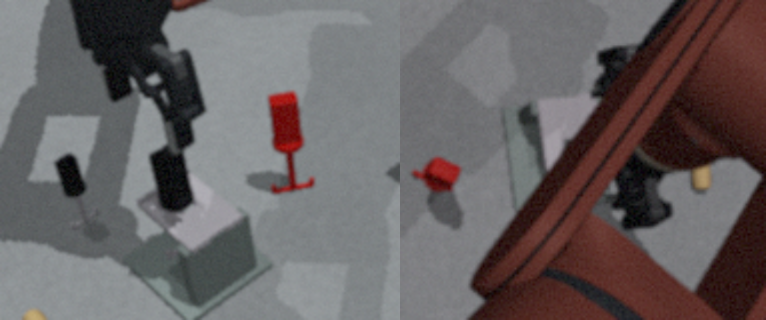

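The picture shows the open gripper above the black handle in the fork, jaws spanning along the slot. I'll descend and grip.

```bash
python3 -m crank '[0.01,0.006,0.0015,-0.5, 0.02,0.006,0.0015,-0.5, 0.03,0.006,0.0015,-0.5, 0.04,0.006,0.0015,-0.5, 0.05,0.006,0.0015,-0.5, 0.06,0.006,0.0015,-0.5, 0.0645,0.006,0.0015,-0.5, 0.0645,0.006,0.0015,-0.5]'; python3 w.py .488 -.286 .1325 8; python3 -m crank '[0,0,0,0,0,0,0,0,0,0,0,0,0,0,0,0,0,0,0,0,0,0,0,0,0,0,0,0,0,0,0,0]' 1 80;python3 w.py .488 -.286 .1325 8
python3 - <<'E'
from h import *
for n in("scene",):cv2.imwrite(f"pics/{n}2.png",optics.capture(n))
s=cv2.imread("pics/scene2.png")[180:340,110:310]
cv2.imwrite("pics/f2.png",cv2.resize(s,(800,640))[:600])
E
```

```text
time_s: 3.1
tool_pos: [0.4874, -0.2818, 0.1323]
tcp_rot: [2.595, 1.566, 2.738]
wrist_force: [-0.4, -0.3, 1.0]
opening: 0.0855
tool d [-0.0002 -0.0042  0.    ] yaw 8.2 turn 0.2 t 3.1 F [-0.43 -0.29  0.98] xaxis [-0.0047  0.002  -1.    ] j [-0.66  0.2   1.8  -0.    1.15 -0.81]
time_s: 3.9
tool_pos: [0.4876, -0.282, 0.1327]
tcp_rot: [2.615, 1.566, 2.758]
wrist_force: [-0.7, 0.4, 4.2]
opening: 0.0168
tool d [ 0.0002 -0.0041 -0.0002] yaw 8.2 turn 0.2 t 3.9 F [-0.66  0.36  4.21] xaxis [-0.0041  0.0017 -1.    ] j [-0.66  0.2   1.8  -0.    1.15 -0.81]
```

View pics/f2.png

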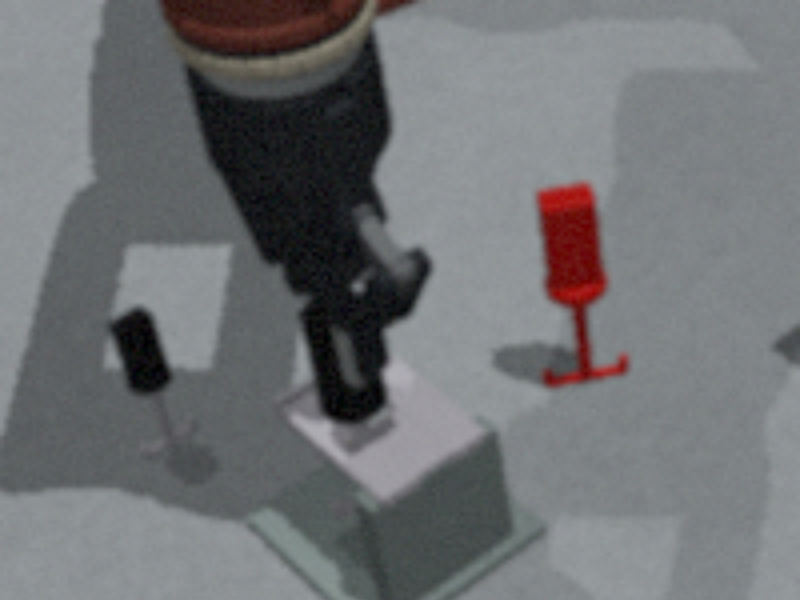

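```bash
python3 -m crank '[-0.005,0,0,0, -0.01,0,0,0, -0.014,0,0,0, -0.014,0,0,0, -0.014,0,-0.012,0, -0.014,0,-0.024,0, -0.014,0,-0.036,0, -0.014,0,-0.048,0, -0.014,0,-0.055,0, -0.014,0,-0.055,0]'; python3 -m crank '[-0.03,0,0,0,-0.07,0,0,0,-0.11,0,0,0,-0.15,0,0,0,-0.17,0,0,0,-0.17,0,0,0,-0.17,0,0,0]'
python3 w.py .488 -.286 .1325 8
python3 - <<'E'
from h import *
for n in("scene","top"):cv2.imwrite(f"pics/{n}3.png",optics.capture(n))
s=cv2.imread("pics/scene3.png")[100:340,80:400]
cv2.imwrite("pics/f3.png",cv2.resize(s,(800,600)))
E
```

```text
time_s: 4.95
tool_pos: [0.4321, -0.2901, 0.1469]
tcp_rot: [2.622, 1.566, 2.764]
wrist_force: [0.1, -0.1, -1.7]
opening: 0.0174
time_s: 5.65
tool_pos: [0.4329, -0.2902, 0.3163]
tcp_rot: [2.595, 1.566, 2.737]
wrist_force: [0.7, 1.1, -1.5]
opening: 0.0175
tool d [ 0.1835 -0.0041  0.0559] yaw 8.14 turn 0.14 t 5.65 F [ 0.67  1.12 -1.5 ] xaxis [-0.0042  0.0018 -1.    ] j [-0.74 -0.06  1.71 -0.    1.49 -0.88]
```

View pics/f3.png

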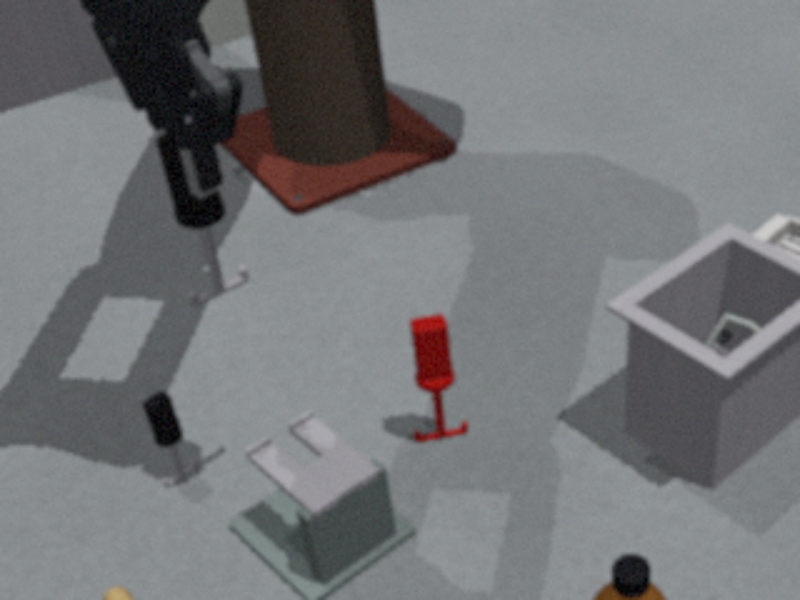

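View pics/top3.png

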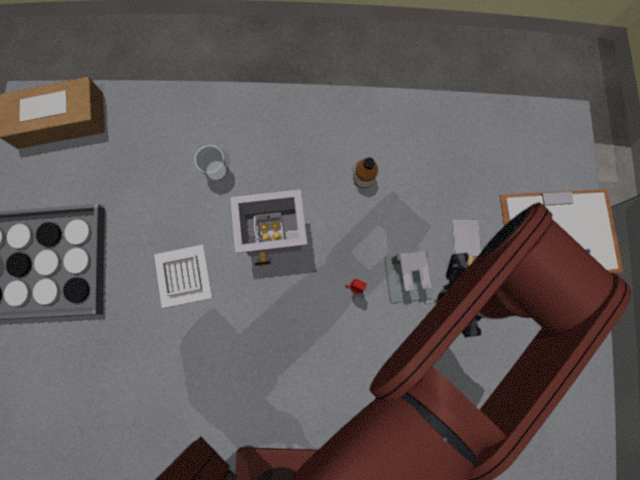

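```bash
python3 - <<'E'
from h import *
B=lambda p:uncrop(p,(140,180),4.6)
D=lambda p:uncrop(p,(310,180),5)
F=lambda p:uncrop(p,(80,100),2.5)
print("tri -x end",tri(D((306,234)),B((540,268))))
for p in[(528,170),(540,268)]:print("bar",plane("top",B(p),.085))
for p in[(306,234),(362,253)]:print("bar scene",plane("scene",D(p),.085))
for p in[(220,291),(196,300),(243,273)]:print("foot",plane("scene",F(p),.2048).round(4))
R=toolR();o=arm.get_obs();print("foot pred (axis -4mm y)",(o['tool_pos']+R@[.1115,-.004,0]).round(4), (o['tool_pos']+R@[.1115,-.0,0]).round(4))
t=cv2.imread("pics/top3.png");cv2.imwrite("pics/g.png",cv2.resize(t[185:255,225:310],None,fx=9,fy=8.5,interpolation=cv2.INTER_CUBIC))
s=cv2.imread("pics/scene3.png");cv2.imwrite("pics/g2.png",cv2.resize(s[190:260,320:420],None,fx=8,fy=8,interpolation=cv2.INTER_CUBIC))
E
```

```text
tri -x end (array([0.56759348, 0.06989503, 0.08474652]), np.float64(0.004724710366630323))
bar [0.61439676 0.07647704 0.085     ]
bar [0.56609751 0.06792551 0.085     ]
bar scene [0.56873573 0.07198397 0.085     ]
bar scene [0.59197459 0.0819843  0.085     ]
foot [ 0.4323 -0.2938  0.2048]
foot [ 0.4314 -0.3112  0.2048]
foot [ 0.4233 -0.2721  0.2048]
foot pred (axis -4mm y) [ 0.432  -0.2932  0.203 ] [ 0.4315 -0.2892  0.203 ]
```

View pics/g.png

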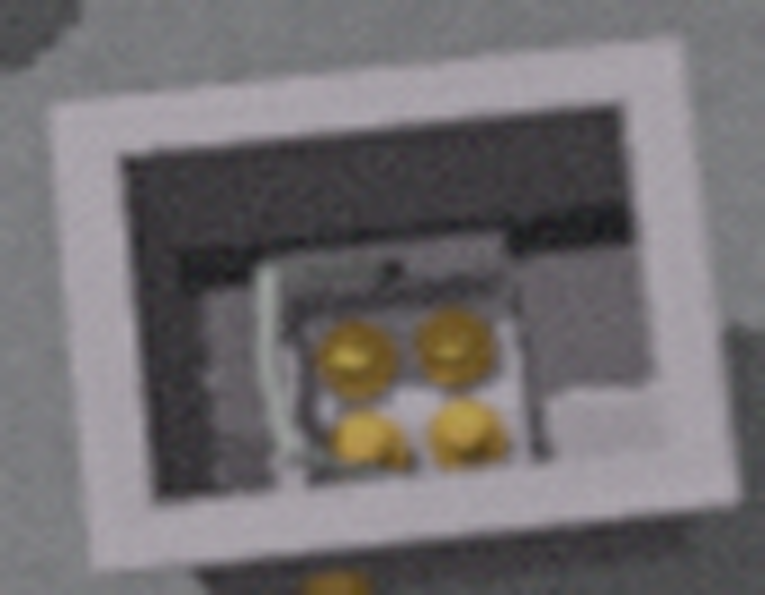

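View pics/g2.png

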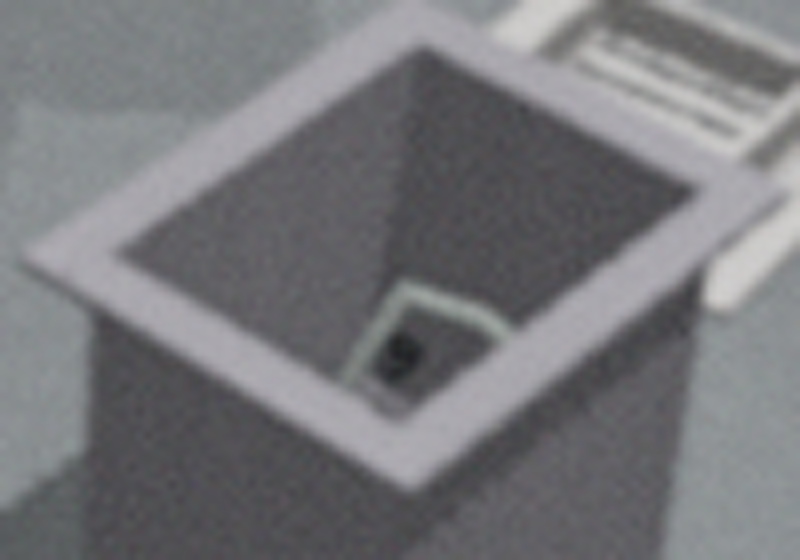

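Rod is held upright (scene foot check agrees with the −4 mm offset in the grip). The pictures show the bail bar at g.png (258–285, 270–450), on the +y side, with middle ≈ (0.5915, 0.074, 0.085). I'll go over the tank.

```bash
python3 w.py 0.5964 0.0435 0.315 9
```

```text
tool d [-2.000e-04  3.066e-01  2.097e-01] yaw 8.13 turn -0.87 t 5.75 F [-0.73  0.21 -0.6 ] xaxis [-0.0069  0.0042 -1.    ] j [-0.74 -0.06  1.71 -0.    1.49 -0.88]
```

```bash
python3 -m crank '[0,0.02,0.014,0, 0,0.052,0.036,0, 0,0.087,0.06,0, 0,0.122,0.084,0, 0,0.157,0.108,0, 0,0.192,0.132,0, 0,0.227,0.156,0, 0,0.262,0.18,-0.5, 0,0.29,0.2,-0.9, 0,0.3066,0.2097,-0.9]'; python3 -m crank '[0,0,0,0,0,0,0,0,0,0,0,0]'; python3 w.py 0.5964 0.0435 0.1775 9
python3 - <<'E'
from h import *
for n in("scene","top"):cv2.imwrite(f"pics/{n}4.png",optics.capture(n))
s=cv2.imread("pics/scene4.png")[60:300,260:500]
t=cv2.imread("pics/top4.png")[160:320,200:360]
cv2.imwrite("pics/f4.png",np.hstack([cv2.resize(s,(400,400)),cv2.resize(t,(400,400))]))
E
```

```text
time_s: 6.75
tool_pos: [0.5964, 0.0463, 0.3119]
tcp_rot: [2.539, 1.559, 2.699]
wrist_force: [0.2, -1.5, -1.5]
opening: 0.0171
time_s: 7.05
tool_pos: [0.5956, 0.0454, 0.3106]
tcp_rot: [2.636, 1.557, 2.795]
wrist_force: [-0.3, -1.1, -2.2]
opening: 0.0171
tool d [ 0.133  -0.0029  0.0021] yaw 9.13 turn 0.13 t 7.05 F [-0.29 -1.09 -2.17] xaxis [-0.0132  0.0048 -0.9999] j [-0.06  0.13  1.52  0.    1.5  -0.22]
```

View pics/f4.png

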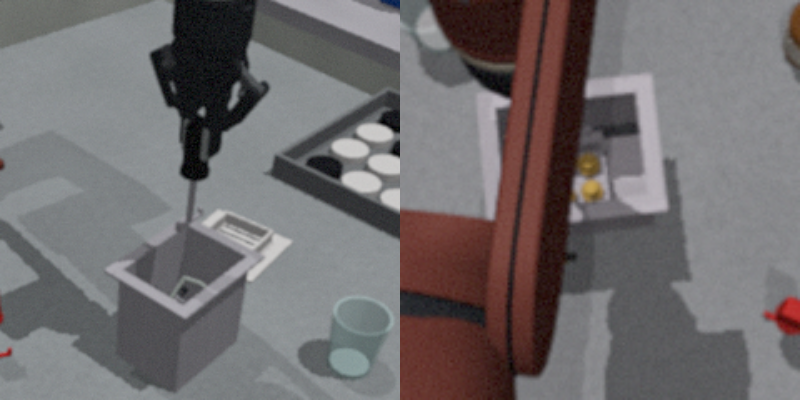

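```bash
cat > f.py <<'E'
# foot target x y z (+ yaw): tool-frame move of the foot
import sys;from h import *
o=arm.get_obs();R=toolR();v=list(map(float,sys.argv[1:]))
ft=o['tool_pos']+R@[.1115,-.004,0]
d=R.T@(np.array(v[:3])-ft);yaw=np.degrees(np.arctan2(R[1,2],R[0,2]))
print("foot",ft.round(4),"tool d",d.round(4),"yaw",yaw.round(2),"turn",(yaw-v[3]).round(2) if len(v)>3 else "","t",o['time_s'],"F",o['wrist_force'].round(2),"xaxis",R[:,0].round(4))
E
python3 f.py .597 .0395 .066 9;python3 f.py .597 .0395 .1 9
```

```text
foot [0.5953 0.0417 0.2   ] tool d [ 0.1339 -0.0033  0.0027] yaw 9.09 turn 0.09 t 7.15 F [ 0.6   0.65 -0.76] xaxis [-0.0116  0.0049 -0.9999]
foot [0.5953 0.0417 0.2   ] tool d [ 0.0999 -0.0031  0.0024] yaw 9.09 turn 0.09 t 7.15 F [ 0.6   0.65 -0.76] xaxis [-0.0116  0.0049 -0.9999]
```

```bash
python3 -m crank '[0.005,-0.003,0.0024,0, 0.02,-0.003,0.0024,0, 0.035,-0.003,0.0024,0, 0.05,-0.003,0.0024,0, 0.065,-0.003,0.0024,0, 0.08,-0.003,0.0025,0, 0.09,-0.003,0.0025,0,0.09,-0.003,0.0025,0,0.09,-0.003,0.0025,0]'; python3 f.py .597 .0395 .066 9
python3 - <<'E'
from h import *
for n in("scene",):cv2.imwrite(f"pics/{n}5.png",optics.capture(n))
s=cv2.imread("pics/scene5.png")[150:300,310:460]
cv2.imwrite("pics/f5.png",cv2.resize(s,(600,600),interpolation=cv2.INTER_CUBIC))
E
```

```text
time_s: 8.05
tool_pos: [0.598, 0.043, 0.2216]
tcp_rot: [2.579, 1.558, 2.738]
wrist_force: [0.0, 0.3, -0.6]
opening: 0.0174
foot [0.5974 0.0396 0.1101] tool d [ 0.0441 -0.0004  0.0001] yaw 9.09 turn 0.09 t 8.05 F [ 0.02  0.28 -0.56] xaxis [-0.0114  0.0049 -0.9999]
```

View pics/f5.png

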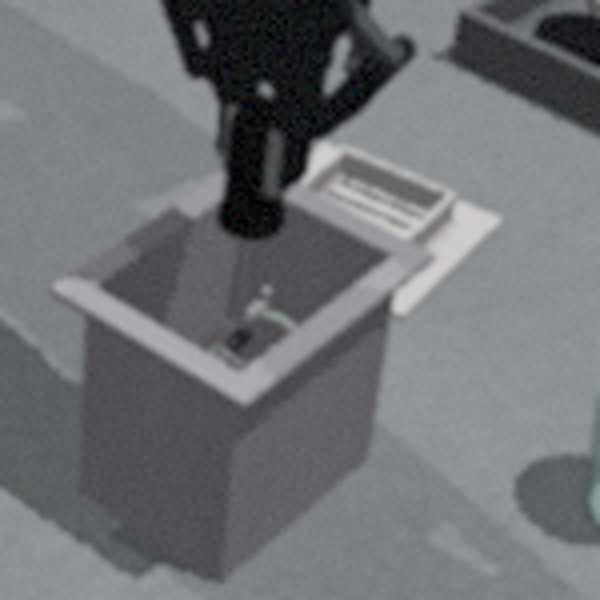

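The picture shows the rod inside the tank; its +y tip (266,292) is in front of and above the bail corner (258,315). I'll descend to 66 mm slowly.

```bash
python3 -m crank '[0.008,0,0,0, 0.016,0,0,0, 0.024,0,0,0, 0.032,0,0,0, 0.04,0,0,0, 0.044,0,0,0, 0.044,0,0,0, 0.044,0,0,0]'; python3 f.py .597 .0395 .066 9
python3 - <<'E'
from h import *
for n in("scene",):cv2.imwrite(f"pics/{n}6.png",optics.capture(n))
s=cv2.imread("pics/scene6.png")[150:300,310:460]
cv2.imwrite("pics/f6.png",cv2.resize(s,(600,600),interpolation=cv2.INTER_CUBIC))
E
```

```text
time_s: 8.9
tool_pos: [0.598, 0.0432, 0.1783]
tcp_rot: [2.544, 1.56, 2.702]
wrist_force: [0.7, 0.8, -1.3]
opening: 0.0173
foot [0.5975 0.0398 0.0668] tool d [ 0.0008 -0.0002 -0.0006] yaw 9.09 turn 0.09 t 8.9 F [ 0.66  0.84 -1.31] xaxis [-0.0102  0.0048 -0.9999]
```

View pics/f6.png

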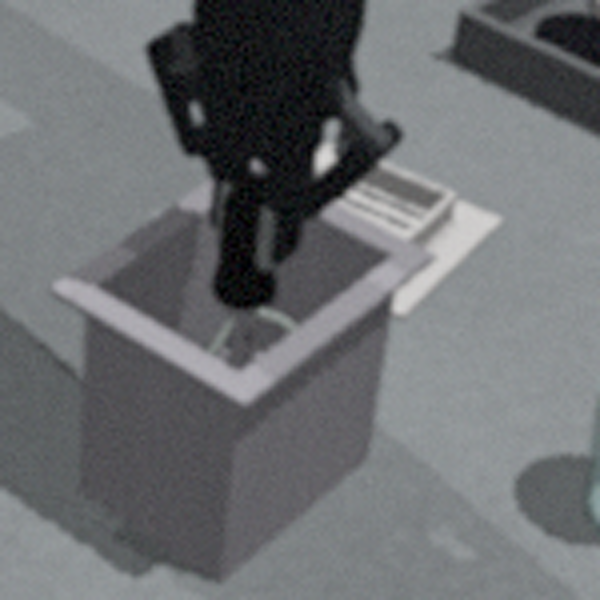

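No contact force; the tip now sits below the bail bar inside the bail frame. I'll slide along +y, under the bar.

```bash
python3 -m crank '[0.001,0.004,0,0, 0.001,0.009,0,0, 0.001,0.014,0,0, 0.001,0.019,0,0, 0.001,0.023,0,0, 0.001,0.023,0,0, 0.001,0.023,0,0]'; python3 f.py .597 .0395 .066 9
python3 - <<'E'
from h import *
for n in("scene",):cv2.imwrite(f"pics/{n}7.png",optics.capture(n))
s=cv2.imread("pics/scene7.png")[150:300,310:460]
cv2.imwrite("pics/f7.png",cv2.resize(s,(600,600),interpolation=cv2.INTER_CUBIC))
E
```

```text
time_s: 9.65
tool_pos: [0.5946, 0.0661, 0.1777]
tcp_rot: [2.536, 1.56, 2.695]
wrist_force: [0.1, -0.4, -0.7]
opening: 0.0171
foot [0.5941 0.0626 0.0662] tool d [ 0.0001 -0.0233 -0.0008] yaw 9.12 turn 0.12 t 9.65 F [ 0.08 -0.39 -0.69] xaxis [-0.0096  0.0046 -0.9999]
```

View pics/f7.png

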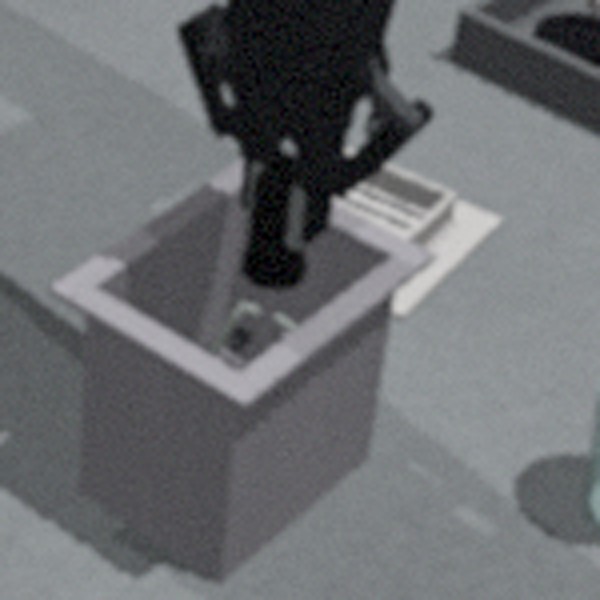

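```bash
python3 -m crank '[-0.005,0,0,0, -0.01,0,0,0, -0.014,0,0,0, -0.016,-0.002,0,0, -0.018,-0.006,0,0, -0.020,-0.010,0,0, -0.022,-0.015,0,0, -0.0235,-0.020,0,0, -0.025,-0.026,0,0, -0.026,-0.028,0,0]'; python3 f.py .597 .0395 .066 9
python3 - <<'E'
from h import *
for n in("scene",):cv2.imwrite(f"pics/{n}8.png",optics.capture(n))
s=cv2.imread("pics/scene8.png")[150:300,310:460]
cv2.imwrite("pics/f8.png",cv2.resize(s,(600,600),interpolation=cv2.INTER_CUBIC))
E
```

```text
time_s: 10.7
tool_pos: [0.5993, 0.0373, 0.2035]
tcp_rot: [2.559, 1.56, 2.718]
wrist_force: [0.5, 0.5, -4.9]
opening: 0.0171
foot [0.5989 0.0338 0.092 ] tool d [ 0.026   0.0058 -0.0007] yaw 9.06 turn 0.06 t 10.7 F [ 0.53  0.46 -4.86] xaxis [-0.0097  0.0044 -0.9999]
```

View pics/f8.png

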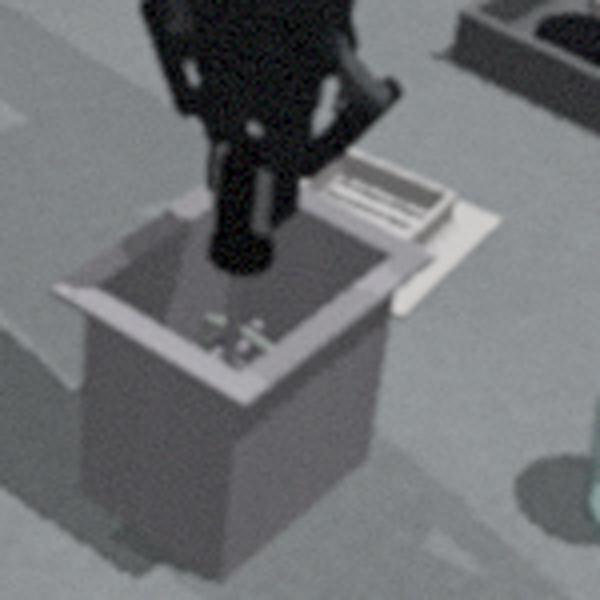

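Weight of about 3.7 N over the rod alone: hooked. The picture shows the bail risen to the hook. I'll lift slowly.

```bash
python3 -m crank '[-0.002,0,-0.001,0, -0.005,0,-0.002,0, -0.009,0,-0.002,0, -0.014,0,-0.003,0, -0.020,0,-0.003,0, -0.027,0,-0.003,0, -0.035,0,-0.003,0, -0.043,0,-0.003,0, -0.050,0,-0.003,0, -0.053,0,-0.003,0]'; python3 f.py .597 .0395 .25 9
python3 - <<'E'
from h import *
for n in("scene",):cv2.imwrite(f"pics/{n}9.png",optics.capture(n))
s=cv2.imread("pics/scene9.png")[150:300,310:460]
cv2.imwrite("pics/f9.png",cv2.resize(s,(600,600),interpolation=cv2.INTER_CUBIC))
E
```

```text
time_s: 11.75
tool_pos: [0.5974, 0.0365, 0.2578]
tcp_rot: [2.492, 1.562, 2.65]
wrist_force: [0.5, -0.2, -5.4]
opening: 0.0171
foot [0.5971 0.0331 0.1463] tool d [-0.1037  0.0069  0.0002] yaw 9.05 turn 0.05 t 11.75 F [ 0.45 -0.17 -5.41] xaxis [-0.0081  0.0043 -1.    ]
```

View pics/f9.png

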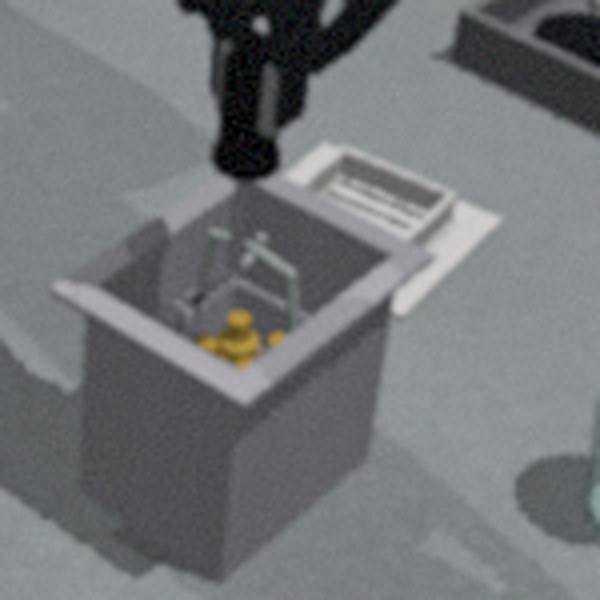

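The basket hangs level, bail upright over the hook. I'll continue up.

```bash
python3 -m crank '[-0.006,0,0,0, -0.016,0,0,0, -0.028,0,0,0, -0.041,0,0,0, -0.054,0,0,0, -0.067,0,0,0, -0.080,0,0,0, -0.092,0,0,0, -0.102,0,-0.001,0, -0.11,0,-0.001,0]'; python3 -m crank '[0,0,0,0,0,0,0,0,0,0,0,0,0,0,0,0]'; python3 f.py .597 .0395 .25 9
python3 - <<'E'
from h import *
for n in("scene","top"):cv2.imwrite(f"pics/{n}10.png",optics.capture(n))
s=cv2.imread("pics/scene10.png")[80:280,300:500]
t=cv2.imread("pics/top10.png")[140:300,180:340]
cv2.imwrite("pics/f10.png",np.hstack([cv2.resize(s,(400,400)),cv2.resize(t,(400,400))]))
E
```

```text
time_s: 12.8
tool_pos: [0.5973, 0.0359, 0.369]
tcp_rot: [2.456, 1.562, 2.614]
wrist_force: [-0.3, -0.1, -5.7]
opening: 0.0172
time_s: 13.2
tool_pos: [0.597, 0.0359, 0.3681]
tcp_rot: [2.524, 1.561, 2.682]
wrist_force: [-0.8, -0.4, -5.6]
opening: 0.0172
foot [0.5967 0.0324 0.2566] tool d [0.0066 0.0069 0.0015] yaw 9.05 turn 0.05 t 13.2 F [-0.77 -0.4  -5.57] xaxis [-0.0088  0.0043 -1.    ]
```

View pics/f10.png

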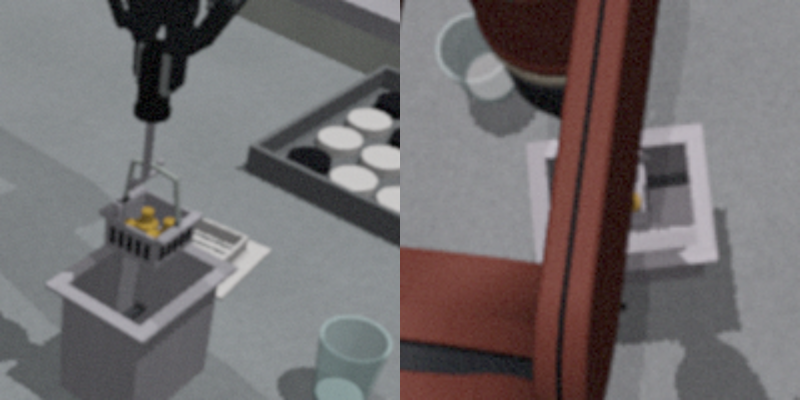

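```bash
python3 - <<'E'
from h import *
s=cv2.imread("pics/scene10.png")
cv2.imwrite("pics/f11.png",cv2.resize(s[130:220,330:430],None,fx=8,fy=6.6,interpolation=cv2.INTER_CUBIC))
E
```

```text
(no output)
```

View pics/f11.png

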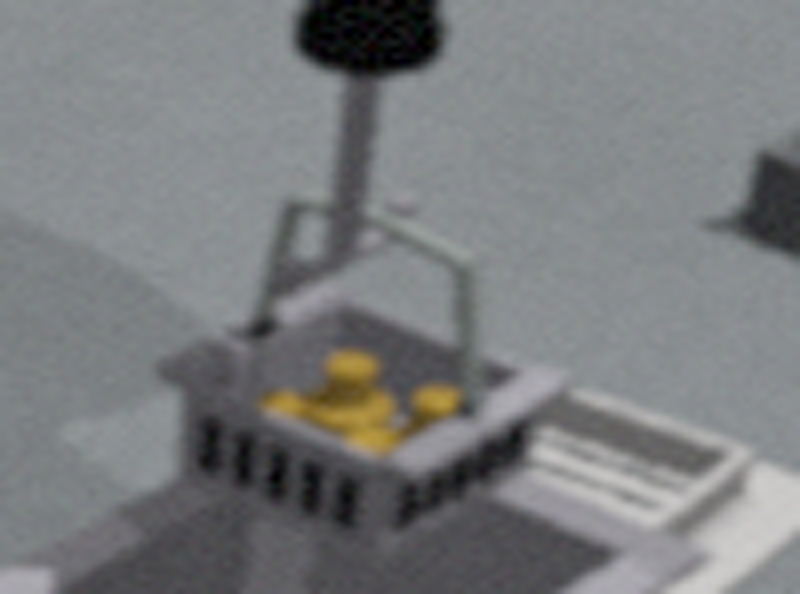

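```bash
python3 - <<'E'
from h import *
f=lambda p:(np.array(p)+.5)/[8,6.6]-.5+[330,130]
A=[plane("scene",f(p),.262) for p in[(288,203),(470,262)]]
print("bar",[a.round(4) for a in A],(A[0]+A[1])/2, np.degrees(np.arctan2(*(A[1]-A[0])[[1,0]])))
L=[plane("scene",f(p),.213) for p in[(570,378),(410,470),(165,370),(345,302)]]
print(fitrect(L,.076,.06)); print(np.round(L,4)); print("rodfoot",plane("scene",f((345,258)),.2566))
E
```

```text
bar [array([0.5744, 0.0357, 0.262 ]), array([0.6206, 0.0478, 0.262 ])] [0.59750733 0.0417619  0.262     ] 14.623805803739547
(array([0.5981, 0.045 , 0.156 ]), array([ 0.0051, -0.0009,  0.0057, -0.0013, -0.0005, -0.0005, -0.0103,
        0.0027]))
[[0.6259 0.0814 0.213 ]
 [0.6346 0.0225 0.213 ]
 [0.5657 0.0099 0.213 ]
 [0.5661 0.0661 0.213 ]]
rodfoot [0.5964909  0.03337724 0.2566    ]
```

Basket hangs with its centre about 10 mm to rod +y of the shank. I'll carry it over the nest, slowly, turning to 13.3°.

```bash
python3 f.py .4875 .2422 .2566 13.3
```

```text
foot [0.5968 0.0324 0.2568] tool d [ 0.0021  0.2244 -0.0749] yaw 9.05 turn -4.25 t 13.3 F [ 0.47 -0.72 -5.64] xaxis [-0.0084  0.0043 -1.    ]
```

```bash
python3 -m crank '[0,0.003,-0.001,0, 0,0.009,-0.003,0, 0,0.018,-0.006,0, 0,0.030,-0.010,-0.5, 0,0.043,-0.0143,-1, 0,0.056,-0.0187,-1.5, 0,0.069,-0.023,-2, 0.001,0.082,-0.0273,-2.5, 0.001,0.095,-0.0317,-3, 0.001,0.108,-0.036,-3]'; python3 -m crank '[0,0.013,-0.0043,0, 0,0.026,-0.0087,-0.3, 0,0.039,-0.013,-0.6, 0,0.052,-0.0173,-0.9, 0,0.065,-0.0217,-1.2, 0,0.078,-0.026,-1.2, 0,0.090,-0.030,-1.2, 0,0.099,-0.033,-1.2, 0,0.105,-0.035,-1.2, 0,0.108,-0.036,-1.2]'; python3 f.py .4875 .2422 .2566 13.3
```

```text
time_s: 14.3
tool_pos: [0.5439, 0.138, 0.3682]
tcp_rot: [2.462, 1.561, 2.672]
wrist_force: [0.1, 0.5, -5.7]
opening: 0.017
time_s: 15.3
tool_pos: [0.4858, 0.2366, 0.3692]
tcp_rot: [2.435, 1.561, 2.667]
wrist_force: [0.0, -0.1, -5.1]
opening: 0.0168
foot [0.4858 0.2332 0.2576] tool d [0.0011 0.0083 0.0037] yaw 13.32 turn 0.02 t 15.3 F [ 0.03 -0.12 -5.1 ] xaxis [-0.0084  0.0043 -1.    ]
```

```bash
python3 -m crank '[0.004,0.002,0.001,0, 0.012,0.004,0.002,0, 0.024,0.006,0.003,0, 0.038,0.008,0.003,0, 0.053,0.008,0.003,0, 0.068,0.008,0.003,0, 0.083,0.008,0.003,0, 0.097,0.008,0.003,0, 0.109,0.008,0.003,0, 0.117,0.008,0.003,0]'; python3 -m crank '[0.005,0,0,0,0.008,0,0,0,0.008,0,0,0,0.008,0,0,0,0.008,0,0,0]'; python3 f.py .4875 .2422 .125 13.3
python3 - <<'E'
from h import *
for n in("scene","top"):cv2.imwrite(f"pics/{n}12.png",optics.capture(n))
s=cv2.imread("pics/scene12.png")[110:240,340:500]
t=cv2.imread("pics/top12.png")[220:330,110:250]
cv2.imwrite("pics/f12.png",cv2.resize(s,(800,600),interpolation=cv2.INTER_CUBIC));cv2.imwrite("pics/f12t.png",cv2.resize(t,None,fx=5,fy=5,interpolation=cv2.INTER_CUBIC))
E
```

```text
time_s: 16.3
tool_pos: [0.4856, 0.2454, 0.2507]
tcp_rot: [2.517, 1.56, 2.75]
wrist_force: [0.6, 0.3, -4.7]
opening: 0.017
time_s: 16.8
tool_pos: [0.4859, 0.2456, 0.2434]
tcp_rot: [2.428, 1.561, 2.661]
wrist_force: [0.1, 0.1, -6.0]
opening: 0.0173
foot [0.4859 0.2422 0.1319] tool d [ 0.0069 -0.0004  0.0016] yaw 13.31 turn 0.01 t 16.8 F [ 0.08  0.08 -5.98] xaxis [-0.0083  0.0043 -1.    ]
```

View pics/f12.png

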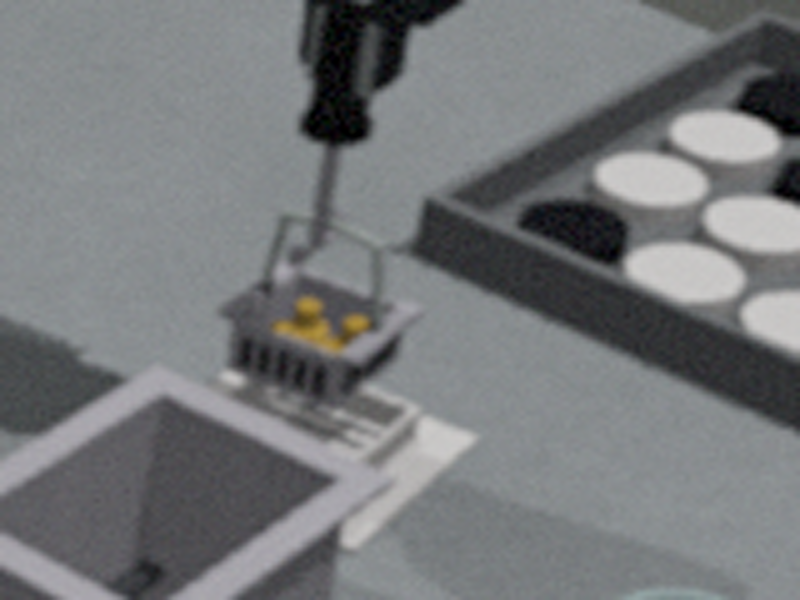

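View pics/f12t.png

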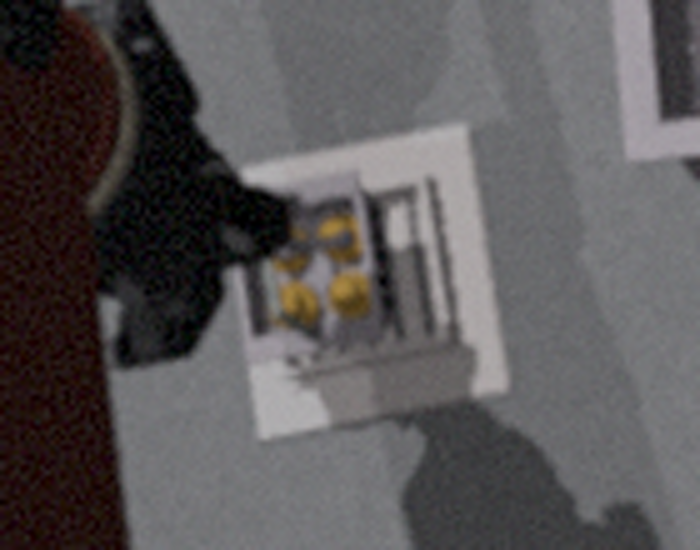

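```bash
python3 - <<'E'
from h import *
f=lambda p:(np.array(p)+.5)/5-.5+[110,220]
P=np.array([plane("top",f(p),.0885) for p in[(360,173),(382,338),(246,361)]]);print(P.round(4),"center",((P[0]+P[2])/2).round(4), [np.linalg.norm(P[0]-P[1]),np.linalg.norm(P[1]-P[2])],np.degrees(np.arctan2(*(P[0]-P[1])[[1,0]])),np.degrees(np.arctan2(*(P[2]-P[1])[[1,0]]))-90)
# nest/plate again
N=np.array([plane("top",f(p),.002) for p in[(466,124),(508,385),(260,437)]]);print("plate ctr",((N[0]+N[2])/2).round(4))
g=lambda p:(np.array(p)+.5)/[5,600/130]-.5+[340,110]
L=np.array([plane("scene",g(p),.0885) for p in[(425,312),(342,360),(222,312)]]);print(L.round(4),"ctr scene",(L[0]+L[2])/2)
s=[plane("scene",g(p),.1374) for p in[(285,217),(381,250)]];print("bar",(s[0]+s[1])/2,s)
# plate corners in scene
s0=cv2.imread("pics/scene0.png");cv2.imwrite("pics/n.png",cv2.resize(s0[175:235,365:445],None,fx=10,fy=10,interpolation=cv2.INTER_CUBIC))
E
```

```text
[[0.5234 0.2316 0.0885]
 [0.4514 0.216  0.0885]
 [0.4393 0.275  0.0885]] center [0.4814 0.2533 0.0885] [np.float64(0.0736813594167644), np.float64(0.060197277576379285)] 12.259202462848524 11.666263010453974
plate ctr [0.4855 0.2516 0.002 ]
[[0.5155 0.2916 0.0885]
 [0.5213 0.2303 0.0885]
 [0.457  0.2161 0.0885]] ctr scene [0.48626794 0.25386685 0.0885    ]
bar [0.48770997 0.24973692 0.1374    ] [array([0.46364214, 0.24334155, 0.1374    ]), array([0.51177779, 0.25613228, 0.1374    ])]
```

View pics/n.png

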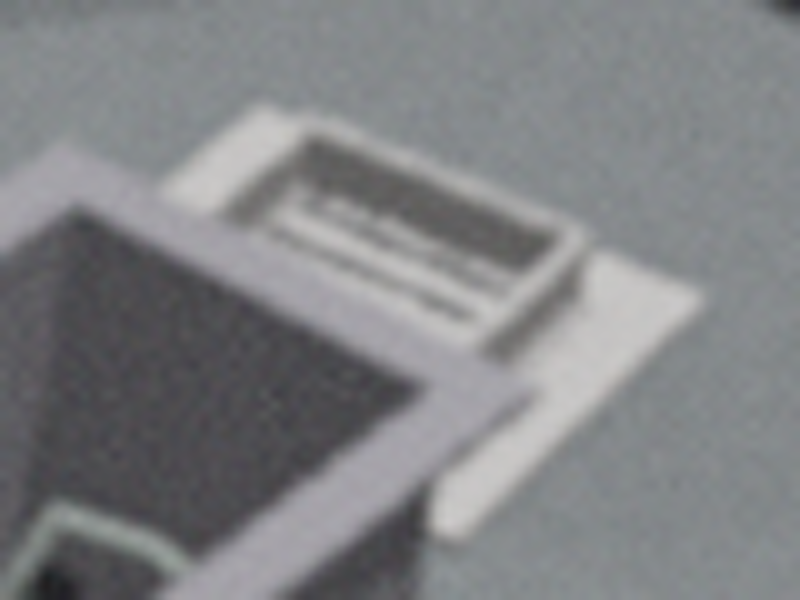

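```bash
python3 - <<'E'
from h import *
g=lambda p:(np.array(p)+.5)/10-.5+[365,175]
P=np.array([plane("scene",g(p),.002) for p in[(258,101),(705,297),(458,540)]])
print(P.round(4),"ctr",((P[0]+P[2])/2).round(4),np.linalg.norm(P[0]-P[1]),np.linalg.norm(P[1]-P[2]))
for z in(.022,.026):
  Q=np.array([plane("scene",g(p),z) for p in[(308,132),(562,236)]]);m=Q.mean(0);d=(Q[1]-Q[0])/np.linalg.norm(Q[1]-Q[0]);n=np.array([d[1],-d[0],0]);print(z,Q.round(4),np.linalg.norm(Q[1]-Q[0]),(m+.037*n).round(4))
B=lambda p:uncrop(p,(140,180),4.6)
E
```

```text
[[0.4041 0.3007 0.002 ]
 [0.5331 0.3293 0.002 ]
 [0.5614 0.2125 0.002 ]] ctr [0.4828 0.2566 0.002 ] 0.13207203342082438 0.12014111067042836
0.022 [[0.441  0.2794 0.022 ]
 [0.5107 0.2976 0.022 ]] 0.07199516762906144 [0.4852 0.2527 0.022 ]
0.026 [[0.4448 0.2751 0.026 ]
 [0.5141 0.2932 0.026 ]] 0.07158934730539716 [0.4888 0.2483 0.026 ]
```

Both views agree the basket is over the nest within 2–3 mm and square (yaw 12–13° against 13.3°). I'll lower it.

```bash
python3 -m crank '[0.004,0,0.0012,0, 0.009,0,0.0012,0, 0.015,0,0.0012,0, 0.021,0,0.0012,0, 0.027,0,0.0012,0, 0.032,0,0.0012,0, 0.036,0,0.0012,0, 0.040,0,0.0012,0, 0.040,0,0.0012,0, 0.040,0,0.0012,0]'; python3 f.py .4875 .2422 .084 13.3
python3 - <<'E'
from h import *
for n in("scene","top"):cv2.imwrite(f"pics/{n}13.png",optics.capture(n))
s=cv2.imread("pics/scene13.png")[130:240,350:480]
t=cv2.imread("pics/top13.png")[220:330,130:250]
cv2.imwrite("pics/f13.png",np.hstack([cv2.resize(s,(400,400),interpolation=cv2.INTER_CUBIC),cv2.resize(t,(400,400),interpolation=cv2.INTER_CUBIC)]))
E
```

```text
time_s: 17.9
tool_pos: [0.4867, 0.246, 0.2033]
tcp_rot: [2.442, 1.561, 2.675]
wrist_force: [0.8, 0.5, -4.9]
opening: 0.017
foot [0.4866 0.2426 0.0918] tool d [ 0.0078 -0.0007  0.0008] yaw 13.31 turn 0.01 t 17.9 F [ 0.81  0.49 -4.92] xaxis [-0.0086  0.0043 -1.    ]
```

View pics/f13.png

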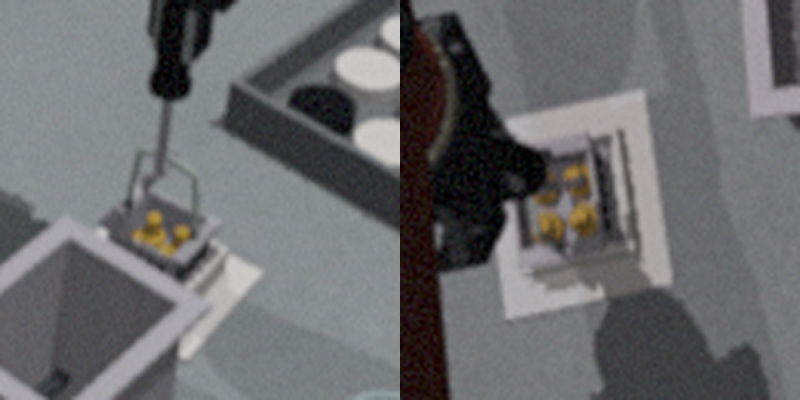

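```bash
python3 -m crank '[0.002,0,0,0, 0.004,0,0,0, 0.006,0,0,0, 0.008,0,0,0, 0.010,0,0,0, 0.010,0,0,0]'; python3 f.py .4875 .2422 .084 13.3
python3 - <<'E'
from h import *
for n in("scene","top"):cv2.imwrite(f"pics/{n}14.png",optics.capture(n))
s=cv2.imread("pics/scene14.png")[130:240,350:480]
t=cv2.imread("pics/top14.png")[220:330,130:250]
cv2.imwrite("pics/f14.png",np.hstack([cv2.resize(s,(400,400),interpolation=cv2.INTER_CUBIC),cv2.resize(t,(400,400),interpolation=cv2.INTER_CUBIC)]))
E
```

```text
time_s: 18.6
tool_pos: [0.4871, 0.2463, 0.1941]
tcp_rot: [2.298, 1.562, 2.53]
wrist_force: [0.9, -0.1, -0.8]
opening: 0.017
foot [0.4872 0.243  0.0826] tool d [-0.0014 -0.0008  0.0001] yaw 13.31 turn 0.01 t 18.6 F [ 0.87 -0.11 -0.75] xaxis [-0.0071  0.005  -1.    ]
```

View pics/f14.png

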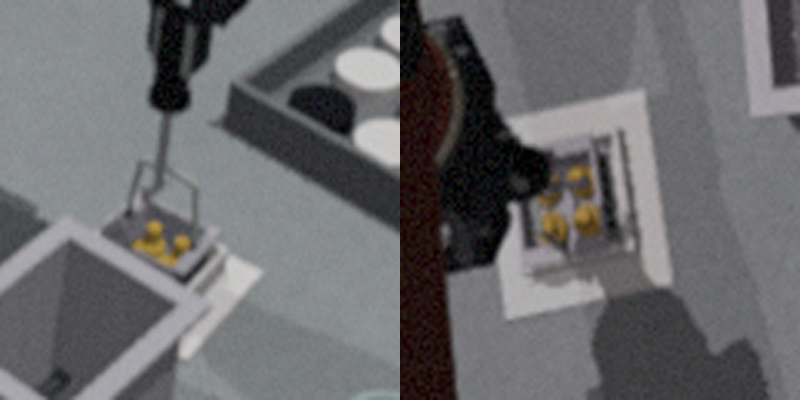

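Weight is off the hook, so the basket stands on the floor. I'll follow the bail down on the +y side: arc +y 27 mm while lowering 11 mm.

```bash
python3 -m crank '[0,0.004,0,0, 0,0.008,0,0, 0.001,0.012,0,0, 0.003,0.016,0,0, 0.005,0.020,0,0, 0.007,0.023,0,0, 0.009,0.026,0,0, 0.011,0.027,0,0, 0.011,0.027,0,0]'; python3 f.py .4875 .2422 .060 13.3
python3 - <<'E'
from h import *
for n in("scene","top"):cv2.imwrite(f"pics/{n}15.png",optics.capture(n))
s=cv2.imread("pics/scene15.png")[130:240,350:480]
t=cv2.imread("pics/top15.png")[220:330,130:250]
cv2.imwrite("pics/f15.png",np.hstack([cv2.resize(s,(400,400),interpolation=cv2.INTER_CUBIC),cv2.resize(t,(400,400),interpolation=cv2.INTER_CUBIC)]))
E
```

```text
time_s: 19.6
tool_pos: [0.4806, 0.2727, 0.1829]
tcp_rot: [2.371, 1.562, 2.603]
wrist_force: [0.0, -0.5, -2.0]
opening: 0.017
foot [0.4806 0.2693 0.0714] tool d [ 0.0112 -0.028   0.0005] yaw 13.33 turn 0.03 t 19.6 F [ 0.02 -0.53 -1.99] xaxis [-0.0077  0.0046 -1.    ]
```

View pics/f15.png

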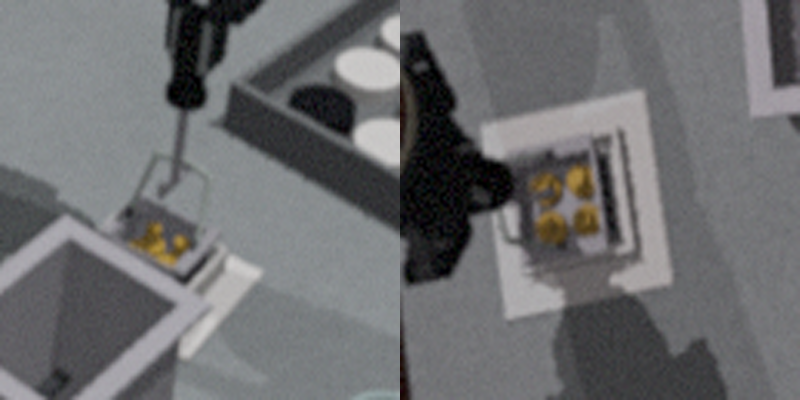

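The bail now lies to +y (top crop, wire at (500–520, 190–245)). I'll drop the foot clear below the bar and back out along −y.

```bash
python3 -m crank '[0.003,0,0,0, 0.006,0,0,0, 0.009,0,0,0, 0.0115,0,0,0, 0.0115,0,0,0,0.0115,0,0,0]'; python3 f.py .4875 .2422 .060 13.3; python3 -m crank '[0,-0.004,0,0, 0,-0.009,0,0, 0,-0.014,0,0, 0,-0.019,0,0, 0,-0.024,0,0, 0,-0.026,0,0, 0,-0.026,0,0, 0,-0.026,0,0]';  python3 f.py .4875 .2422 .060 13.3
python3 - <<'E'
from h import *
for n in("scene","top"):cv2.imwrite(f"pics/{n}16.png",optics.capture(n))
s=cv2.imread("pics/scene16.png")[130:240,350:480]
t=cv2.imread("pics/top16.png")[220:330,130:250]
cv2.imwrite("pics/f16.png",np.hstack([cv2.resize(s,(400,400),interpolation=cv2.INTER_CUBIC),cv2.resize(t,(400,400),interpolation=cv2.INTER_CUBIC)]))
E
```

```text
time_s: 20.3
tool_pos: [0.4807, 0.2726, 0.1717]
tcp_rot: [2.34, 1.562, 2.573]
wrist_force: [-0.1, -0.3, -1.0]
opening: 0.0169
foot [0.4808 0.2692 0.0602] tool d [ 0.     -0.0278  0.0003] yaw 13.31 turn 0.01 t 20.3 F [-0.08 -0.34 -1.02] xaxis [-0.0073  0.0047 -1.    ]
time_s: 21.1
tool_pos: [0.4867, 0.2473, 0.1715]
tcp_rot: [2.325, 1.562, 2.557]
wrist_force: [-0.5, -0.4, -0.5]
opening: 0.0171
foot [0.4868 0.2439 0.06  ] tool d [ 0.     -0.0018  0.0003] yaw 13.3 turn -0.0 t 21.1 F [-0.54 -0.42 -0.53] xaxis [-0.0073  0.0048 -1.    ]
```

View pics/f16.png

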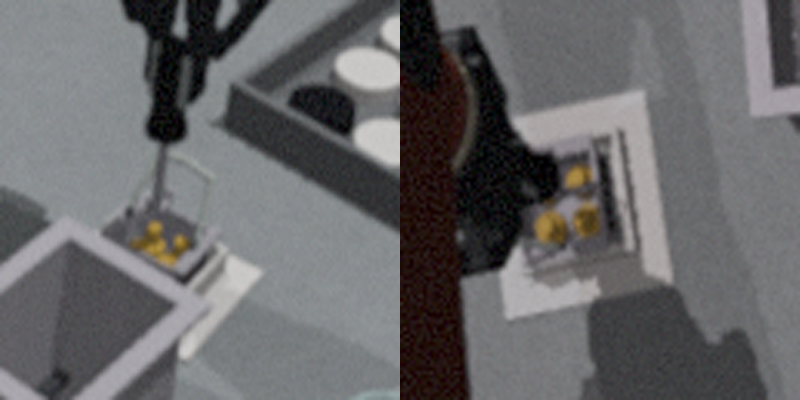

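No forces, and the bail stands clear of the hook (behind the shank at (185,180)). I'll raise it.

```bash
python3 -m crank '[-0.003,0,0,0, -0.007,0,0,0, -0.012,0,0,0, -0.018,0,0,0, -0.024,0,0,0, -0.030,0,0,0, -0.036,0,0,0, -0.042,0,0,0, -0.048,0,0,0, -0.054,0,0,0]';  python3 f.py .4875 .2422 .060 13.3;  python3 -m crank '[-0.02,0,0,0, -0.05,0,0,0, -0.08,0,0,0, -0.09,0,0,0,-0.09,0,0,0,-0.09,0,0,0]'
python3 - <<'E'
from h import *
for n in("scene","top"):cv2.imwrite(f"pics/{n}17.png",optics.capture(n))
s=cv2.imread("pics/scene17.png")[130:240,350:480]
t=cv2.imread("pics/top17.png")[220:330,130:250]
cv2.imwrite("pics/f17.png",np.hstack([cv2.resize(s,(400,400),interpolation=cv2.INTER_CUBIC),cv2.resize(t,(400,400),interpolation=cv2.INTER_CUBIC)]))
E
python3 w.py 0.4325 -0.2905 0.325 8.2
```

```text
time_s: 22.2
tool_pos: [0.487, 0.2472, 0.226]
tcp_rot: [2.339, 1.562, 2.571]
wrist_force: [0.7, -1.0, -1.0]
opening: 0.0173
foot [0.4871 0.2438 0.1145] tool d [ 0.0545 -0.002   0.0003] yaw 13.32 turn 0.02 t 22.2 F [ 0.66 -1.   -1.03] xaxis [-0.0074  0.0048 -1.    ]
time_s: 22.8
tool_pos: [0.4872, 0.2465, 0.3146]
tcp_rot: [2.471, 1.561, 2.703]
wrist_force: [-0.3, -0.3, -1.5]
opening: 0.0174
tool d [-0.0126 -0.5099 -0.1766] yaw 13.32 turn 5.12 t 22.9 F [ 0.5   0.02 -1.25] xaxis [-0.0107  0.0037 -0.9999] j [0.32 0.   1.65 0.01 1.49 0.09]
```

View pics/f17.png

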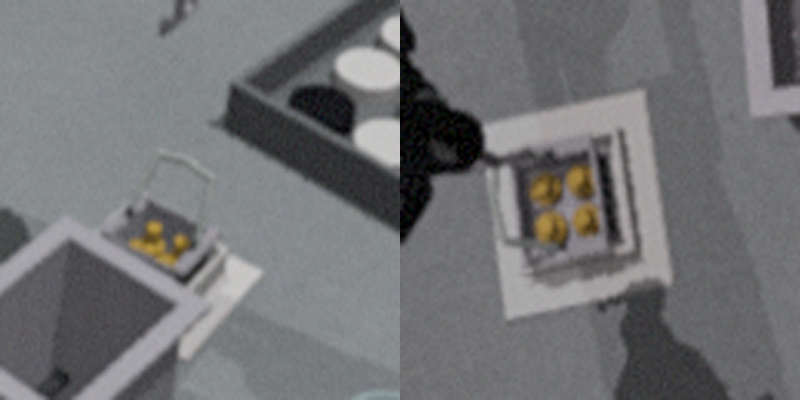

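Basket stands in the nest, bail to +y, hook free. Now I'll return to the fork entry.

```bash
python3 -m crank '[-0.005,-0.017,-0.006,0, -0.012,-0.05,-0.0173,0.5, -0.012,-0.085,-0.0294,1, -0.012,-0.12,-0.0416,1.5, -0.012,-0.155,-0.0537,2, -0.012,-0.19,-0.0658,2.5, -0.012,-0.225,-0.078,3, -0.012,-0.26,-0.09,3.5, -0.012,-0.295,-0.102,4, -0.012,-0.325,-0.1126,4.5]'; python3 w.py 0.4325 -0.2905 0.325 8.2
```

```text
time_s: 23.9
tool_pos: [0.4512, -0.0973, 0.3233]
tcp_rot: [2.665, 1.557, 2.818]
wrist_force: [0.7, -0.9, -1.2]
opening: 0.0168
tool d [-0.0023 -0.188  -0.0479] yaw 8.76 turn 0.56 t 23.9 F [ 0.66 -0.89 -1.16] xaxis [-0.0131  0.0044 -0.9999] j [-0.38 -0.21  1.83 -0.    1.53 -0.54]
```

```bash
python3 -m crank '[0,-0.035,-0.009,0, 0,-0.07,-0.018,0.2, 0,-0.105,-0.027,0.4, 0,-0.14,-0.036,0.6, 0,-0.168,-0.043,0.6, 0,-0.184,-0.047,0.6, -0.002,-0.188,-0.048,0.6,-0.002,-0.188,-0.048,0.6]';python3 -m crank '[0,0,0,0,0,0,0,0]'; python3 w.py 0.4321 -0.2901 0.1469 8.2
```

```text
time_s: 24.7
tool_pos: [0.4324, -0.2901, 0.3243]
tcp_rot: [2.611, 1.556, 2.753]
wrist_force: [0.1, 0.5, -1.1]
opening: 0.0173
time_s: 24.9
tool_pos: [0.4327, -0.2889, 0.3242]
tcp_rot: [2.583, 1.556, 2.727]
wrist_force: [-0.9, -0.4, -0.9]
opening: 0.0172
tool d [ 0.1773 -0.0025  0.0014] yaw 8.22 turn 0.02 t 24.9 F [-0.92 -0.41 -0.91] xaxis [-0.0136  0.006  -0.9999] j [-0.74 -0.06  1.7  -0.    1.52 -0.88]
```

```bash
python3 -m crank '[0.01,0,0,0, 0.035,-0.001,0,0, 0.065,-0.001,0.001,0, 0.095,-0.002,0.001,0, 0.125,-0.002,0.001,0, 0.15,-0.0025,0.0014,0, 0.168,-0.0025,0.0014,0, 0.1773,-0.0025,0.0014,0, 0.1773,-0.0025,0.0014,0, 0.1773,-0.0025,0.0014,0]'; python3 w.py 0.4876 -0.2821 0.1472 8.2
python3 - <<'E'
from h import *
for n in("scene",):cv2.imwrite(f"pics/{n}18.png",optics.capture(n))
s=cv2.imread("pics/scene18.png")[200:340,110:290]
cv2.imwrite("pics/f18.png",cv2.resize(s,(720,560),interpolation=cv2.INTER_CUBIC))
E
```

```text
time_s: 25.9
tool_pos: [0.4325, -0.2901, 0.1476]
tcp_rot: [2.6, 1.557, 2.744]
wrist_force: [-0.1, -0.1, -1.0]
opening: 0.0171
tool d [-0.0003  0.0001  0.0557] yaw 8.24 turn 0.04 t 25.9 F [-0.09 -0.08 -1.03] xaxis [-0.0129  0.0054 -0.9999] j [-0.74  0.09  1.89 -0.01  1.18 -0.88]
```

View pics/f18.png

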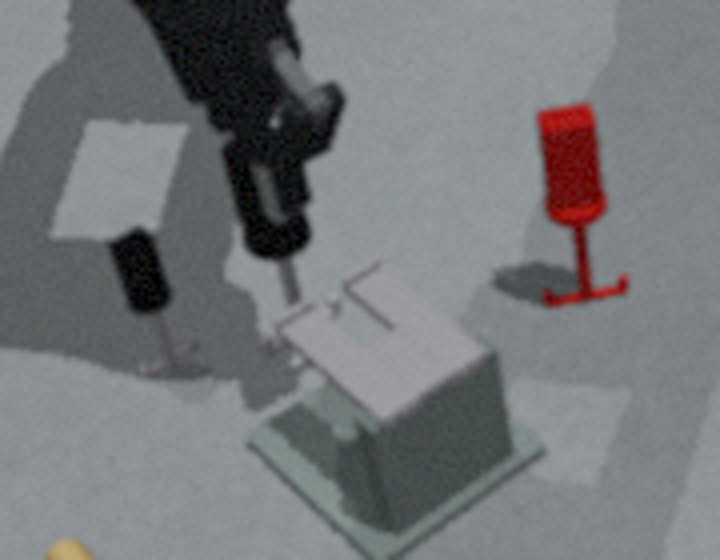

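The shank (288,280) is in line with the slot opening (330,300), and the collar is above the plate. I'll slide in along +x, then lower.

```bash
python3 -m crank '[0,0,0.008,0, 0,0,0.018,0, 0,0,0.028,0, 0,0,0.038,0, 0,0,0.048,0, 0,0,0.054,0, 0,0,0.0557,0, 0,0,0.0557,0, 0,0,0.0557,0]'; python3 w.py 0.4876 -0.2821 0.1327 8.2
python3 - <<'E'
from h import *
for n in("scene",):cv2.imwrite(f"pics/{n}19.png",optics.capture(n))
s=cv2.imread("pics/scene19.png")[200:340,110:290]
cv2.imwrite("pics/f19.png",cv2.resize(s,(720,560),interpolation=cv2.INTER_CUBIC))
E
```

```text
time_s: 26.85
tool_pos: [0.4876, -0.2825, 0.1473]
tcp_rot: [2.632, 1.557, 2.776]
wrist_force: [-0.4, -0.3, -1.3]
opening: 0.0173
tool d [0.0146 0.0003 0.0002] yaw 8.23 turn 0.03 t 26.85 F [-0.37 -0.28 -1.3 ] xaxis [-0.0125  0.0048 -0.9999] j [-0.66  0.19  1.78 -0.    1.19 -0.8 ]
```

View pics/f19.png

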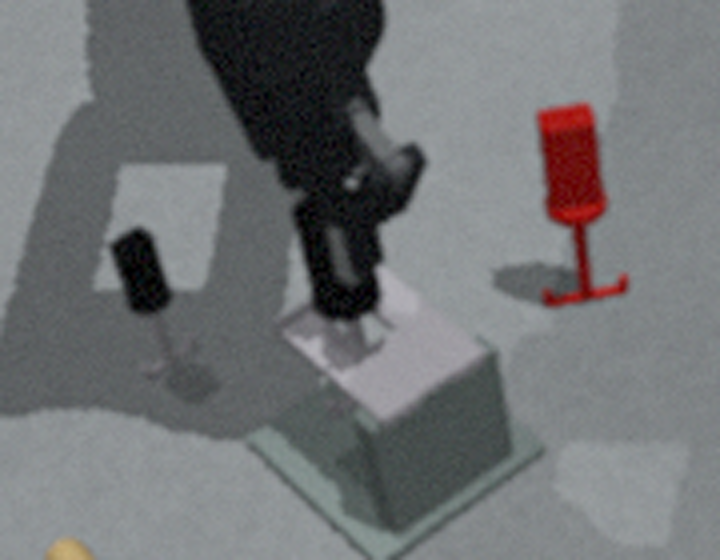

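```bash
python3 -m crank '[0.003,0,0,0, 0.006,0,0,0, 0.009,0,0,0, 0.012,0,0,0, 0.0135,0,0,0, 0.0135,0,0,0]'; python3 w.py 0.4876 -0.2821 0.1327 8.2
```

```text
time_s: 27.5
tool_pos: [0.4872, -0.2823, 0.1334]
tcp_rot: [2.615, 1.557, 2.758]
wrist_force: [0.2, 0.5, -0.2]
opening: 0.0168
tool d [0.0007 0.0001 0.0004] yaw 8.23 turn 0.03 t 27.5 F [ 0.24  0.53 -0.17] xaxis [-0.013   0.0052 -0.9999] j [-0.66  0.2   1.79 -0.    1.16 -0.8 ]
```

```bash
python3 -m crank '[0.001,0,0,0,0.001,0,0,0]'; python3 -m crank '[0,0,0,0,0,0,0,0,0,0,0,0,0,0,0,0,0,0,0,0,0,0,0,0]' 0; python3 -m crank '[-0.01,0,0,0,-0.03,0,0,0,-0.05,0,0,0,-0.08,0,0,0,-0.11,0,0,0,-0.15,0,0,0,-0.17,0,0,0,-0.17,0,0,0]'
python3 - <<'E'
from h import *
for n in("scene","top"):cv2.imwrite(f"pics/{n}20.png",optics.capture(n))
s=cv2.imread("pics/scene20.png")[220:345,120:290]
cv2.imwrite("pics/f20.png",cv2.resize(s,None,fx=4,fy=4,interpolation=cv2.INTER_CUBIC))
t=cv2.imread("pics/top20.png")
cv2.imwrite("pics/f20t.png",cv2.resize(t[230:310,130:230],None,fx=7,fy=7,interpolation=cv2.INTER_CUBIC))
E
```

```text
time_s: 27.7
tool_pos: [0.4874, -0.2825, 0.1328]
tcp_rot: [2.628, 1.557, 2.772]
wrist_force: [-2.0, -0.1, 1.0]
opening: 0.0172
time_s: 28.3
tool_pos: [0.4874, -0.2824, 0.1328]
tcp_rot: [2.628, 1.557, 2.772]
wrist_force: [-0.7, -0.4, 0.6]
opening: 0.0852
time_s: 29.1
tool_pos: [0.4911, -0.2844, 0.3082]
tcp_rot: [3.058, 1.565, -3.081]
wrist_force: [0.3, 0.5, -0.2]
opening: 0.0853
```

View pics/f20.png

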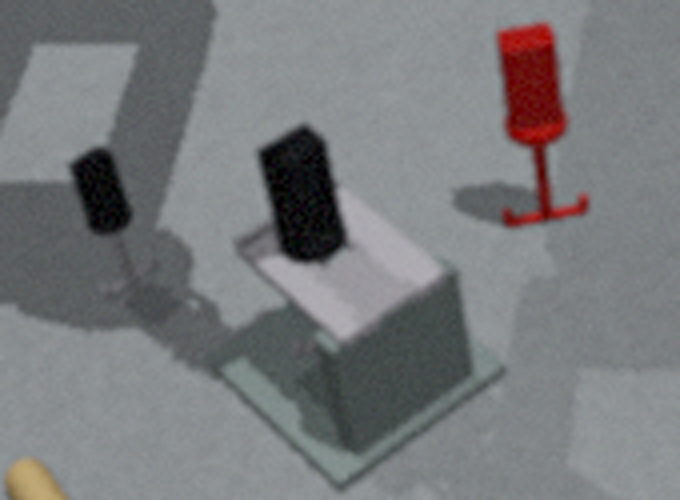

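View pics/f20t.png

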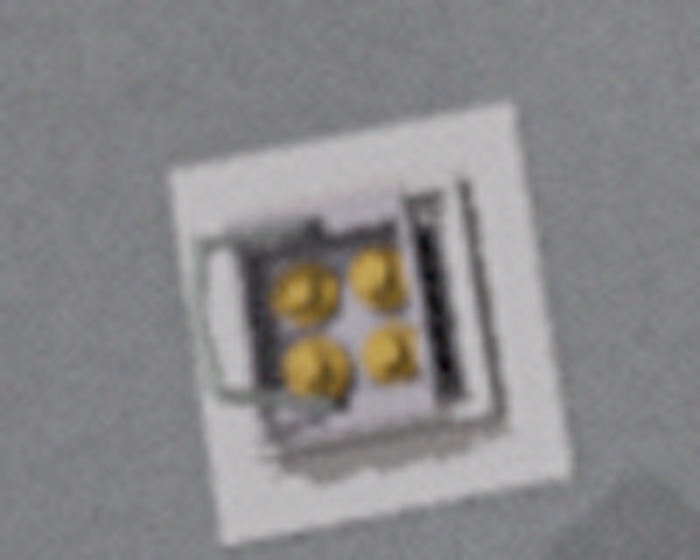

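View pics/top20.png

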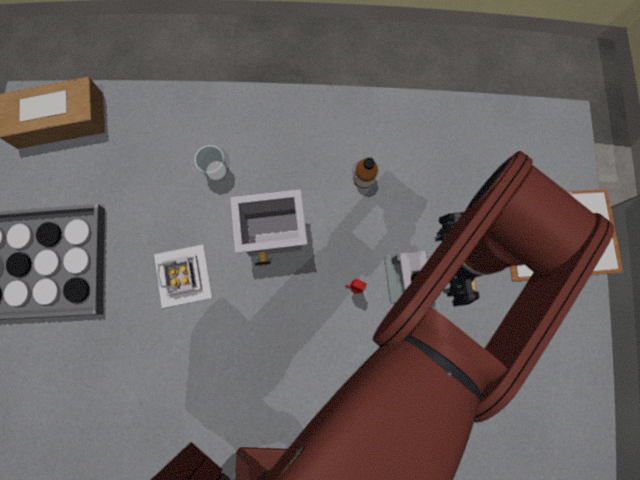

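```bash
python3 - <<'E'
from h import *
f=lambda p:(np.array(p)+.5)/7-.5+[130,230]
P=np.array([plane("top",f(p),.039) for p in[(235,223),(402,190),(440,408),(270,445)]])
print(P.round(4),fitrect(P,.076,.06))
N=np.array([plane("top",f(p),.002) for p in[(170,170),(514,101),(572,475),(226,545)]]);print(fitrect(N,.13,.12))
W=np.array([plane("top",f(p),.022) for p in[(462,182),(500,425)]]);print(W.round(4))
s0=cv2.imread("pics/scene20.png");cv2.imwrite("pics/f21.png",cv2.resize(s0[160:235,345:445],None,fx=8,fy=8,interpolation=cv2.INTER_CUBIC))
o=arm.get_obs();print(o['wrist_force'],o['time_s'])
# fixed pixel comparison of bystanders
a=cv2.imread("pics/scene0.png");b=s0
for nm,(u,v,w,h) in dict(amber=(300,310,60,80),beaker=(450,225,55,70),spat=(110,325,90,100),fork=(180,245,40,50)).items():
  print(nm,cv2.phaseCorrelate(a[v:v+h,u:u+w].mean(2),b[v:v+h,u:u+w].mean(2)))
E
```

```text
[[0.5125 0.2882 0.039 ]
 [0.5254 0.2334 0.039 ]
 [0.4541 0.2151 0.039 ]
 [0.44   0.2701 0.039 ]] (array([0.483 , 0.2517, 0.2451]), array([ 0.0001,  0.0018,  0.0018, -0.0016, -0.0007, -0.0017, -0.0012,
        0.0015]))
(array([0.4854, 0.2515, 0.2335]), array([-0.    , -0.0003, -0.0003,  0.0004,  0.0002, -0.0006,  0.0001,
        0.0005]))
[[0.5312 0.2182 0.022 ]
 [0.4505 0.1993 0.022 ]]
[ 0.01805079 -0.4640538  -0.63889135] 29.2
amber ((0.04338829553632806, -0.006693099946204484), 0.9268038355869743)
beaker ((0.01170127580112279, 0.013866613981804221), 0.9642140355925091)
spat ((-0.058221121250127794, 0.036990361199961797), 1.033455677342771)
fork ((-0.06485304925811874, 0.07479946413878125), 1.0896265786313493)
```

View pics/f21.png

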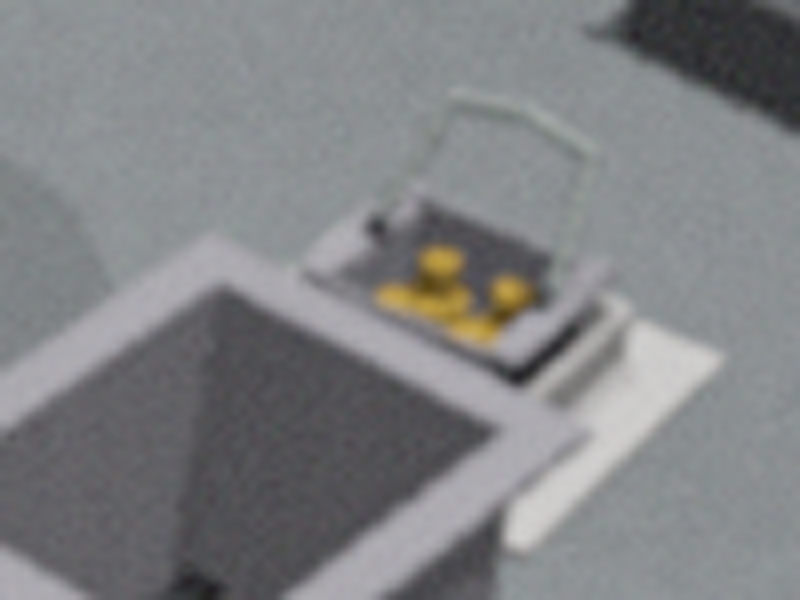

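```bash
python3 -c "
from bench import workorder,arm
print(arm.get_obs()['qvel'].round(4)); print(workorder.job_done())"
```

```text
[ 0.0009  0.0253  0.0371  0.001  -0.0043  0.0008]
the job is handed in; nothing more can be done
None
```

I took the large black hook rod from the fork and hooked the bail on its +y side. I lifted the basket clear of the tank, with its underside about 37 mm above the rim by calculation. It went down in the drain nest, the hook came free, and I hung the rod back in the fork. I handed the job in at about 29 s; no verdict is reported.

Last checks:
- **Basket:** its centre is about 2.4 mm from the nest's and its yaw differs by about 0.01 rad. It stands upright and the hook showed no load after release.
- **Rod:** in the scene picture it matches its starting picture to within 0.1 px.
- **Bystanders:** none shows a visible shift (under 0.1 px).
- **Gripper:** it is clear of everything.
- **Disagreement:** with the basket over the nest, the two cameras differed by about 5 mm in x on where it was. The check in the nest uses the top camera only.

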